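# Clip down a pump cover, wind the clamp shut and set the leak-test pressure

### The arm

A 7-joint arm with a two-finger parallel gripper is mounted at the origin on the work surface. World frame = base frame: x ahead of the robot, y to its left, z up, the work surface at z = 0. Lengths are in mm, angles in rad, forces in N, time in s.
With the tool pointing down it reaches from about 400 to 750 mm from the base axis. Payload 19.5 kg.
Tool frame: the origin (TCP) lies at the very end of the fingers, on their centre line; the grasp point (between the pads) lies 19 mm behind it; z points along the fingers, y is the line along which they close (so a half turn about z gives the same grasp; the last joint's range is limited). The gripper opens to 85 mm and grips with 20 to 120 N. Pads are 22 mm wide; open, the fingers measure 114 mm over their backs; the gripper's body (76 mm by 85 mm) begins 54 mm behind the grasp point. The pads swing forward as they close: fully open they stand 13 mm farther back than shut.
Start: joints at [-1.304, 0.707, -0.028, 1.485, 0.022, 0.951, -0.075], TCP at [174.739, 547.778, 231.268] pointing down, gripper open.
Joint ranges: [-2.71, 2.71], [-0.32, 2.16], [-1.57, 1.52], [0, 2.45], [-1.46, 4.6], [0, 2.02], [-2.83, 2.83]. Speed limits (rad/s): [1.89, 1.89, 2.57, 2.57, 3.01, 3.01, 3.01].

### API

Orientations are given as a unit quaternion [x, y, z, w].
In Python, from rig import ctrl, vision, order, recognise, silhouettes gives the robot as it stands.
- The arm moves only by the shell command python3 -m handwheel 'ROWS' [FORCE]. ROWS is JSON, a list that holds one entry, the list of rows, each a list of 7 numbers: the gripper command: -1 is shut, 1 is fully open, values between are in proportion, then the shift along the tool's x, y, z each as a share of 0.025 m, from -1 to 1, then the turn, a rotation vector about the tool's x, y, z each as a share of 0.15 rad, from -1 to 1. In form: [[[claw, tx, ty, tz, ax, ay, az], ...]]. A call has 1 to 12 rows; each row shifts and turns the commanded pose from where the row before left it, along the tool's axes as they then stand; what a row does not reach is not made up. A row lasts 1/10 s, in which the tool goes at most 50 mm and 8.59 degrees, less where a joint would pass 70% of its speed; a pose out of reach is approached as far as the arm can. A call with a number of a shift or a turn outside -1 to 1 is refused whole. A call with a gripper value outside its range is refused whole. The fingers move at their own pace and stop on an object; FORCE is the grip in N (left out, the last holds). Time passes only in rows, so rows that do not move let the fingers close. It gives the time, the measured TCP pose, the force, the opening and the grip force at its end, in the units of the state.
- ctrl.sense(): the state, without advancing time (a new reading comes with each control period).
- vision.camera(name): name is "side" or "top" or "wrist"; returns (picture, depth): 384x512x3 uint8, blue, green, red; 384x512 float32, mm along the optical axis (not along the pixel's ray), 0 where there is no reading.
- vision.camera_model(name): a dict with "fx", "fy", "cx", "cy" (pixels), "camera_from_world" (4x4, takes a point from world to camera coordinates); the wrist camera has in their place "hand_eye" (4x4, takes a point from camera to tool coordinates, whose origin is the TCP and whose axes are the flange's). Camera axes: x right, y down, z forward; pixel columns grow to the right and rows downward; lengths in mm; the calibration is good to about 2 mm. A picture is of the moment at which its call begins: read the wrist's pose just before it. camera_model takes no time and is no camera call.
- order.finish_job(): hands the job in; it is judged then, once.
Trained networks look in the newest picture that a camera, given by its name, has taken for a name from the list of things; names that differ only in an ending like _2 or _b are one class to them, and where a whole thing is asked for, a point or a joint stands for the part that bears it (a point fixed in the world has none). Each returns a list of dicts, best first, with "p" (0 to 1); they miss things now and then, are a little off and sometimes report something else, mostly with a low value. They report only what shows in the picture. A call takes as long as a camera call. They do not tell look-alikes from the thing itself.
- recognise(camera, thing): "location" ([column, row] in pixels, amid what is visible of it).
- silhouettes(camera, thing): "pixels" (384x512 bool, what is visible of it) and "location" ([column, row] in pixels, amid what is visible of it).
The state is a dict: "clock": time; "joint_positions": joint angles; "joint_velocities": joint speeds; "joint_efforts": joint torques, N m; "tcp_pos": TCP position; "ee_rot": TCP orientation; "force": force on the tool from outside, world axes, zero at the start; "moment": the same for the moment, N m; "grip_width": opening from 0.0 (shut) to 1.0 (fully open); "grip_force": force on a finger pad.
Only numpy, scipy, OpenCV 4.12 (cv2) and the standard library are available. Lean on these libraries where they do the work, as an engineer would, in place of code of your own. Each camera call takes 0.05 s, during which the arm holds its last target. There are 200 camera calls.

### The job

Get the cover on the leak-test stand ready for its test: first push every retaining clip that lies on the bench sideways into the groove of a stud, fully home, one clip to a stud. Then take the loose crank from its rubber mat, seat it fully down on the hidden hex in the well of the blue gearbox, wind it clockwise until the jaw is closed against the cover, and stand the crank back upright on its mat. Last, turn the regulator's dial until its pointer is in line with the black mark on the scale ring, without moving the ring, and do not knock the ear defenders, the bottle or the spare housing about.

Things in the scene. Friction and masses are not known exactly. Their poses are not given: they have to be found in the camera images.
- stand: grey fixed test stand, aluminium cover plate on it, its top 18 mm above the bench. Origin on the bench in the line of the studs; x away from the robot, y along the row of three studs (y = -100, -25, 50 mm) to the blue gearbox (84 x 84 mm, 65 mm high, at y = 205), z up. The plate reaches from 65 mm before the studs to 70 mm behind, and from y = -135 to 110 mm
- stud1 (a point): stud at y = -100 mm of the stand: point on its axis at the plate's top. Each stud: round neck 16 mm thick, 9 mm high (the groove, between plate and head) under a head 28 mm across, head's top 18.5 mm above the plate. Any clip may go on any stud from any free side; the robot's side is simplest
- stud2 (a point): the same for the middle stud
- stud3 (a point): the same for the stud at y = 50 mm, nearest the jaw
- clip1: flat steel fork 86 mm long, 43 wide (50 at the tips), 6 thick, with an upright fin; lies flat; may be absent. Origin on the underside where the stud's axis passes when home; x out of the open end (tips at x = 22 mm), z up. Slot 19 mm wide, flared at the tips, bottom at x = -8. Set it on the plate and push it along +x till the slot bottoms on the neck (3 mm slack under the head): home within 5 mm
- clip2: a second clip, the same as clip1; may be absent. Fin to hold a clip by, on each: stands along the clip's x on its middle line, from x = -62 to -30 mm, 10 mm thick (in y), from z = 6 to 42 mm; the plate's solid part ends at x = -64 mm
- clip3: a third clip, the same as clip1, with the fin as told at clip2; may be absent
- crank: loose steel crank, 0.5 kg, upright on its socket; stands by itself. Origin: centre of the socket's mouth (lowest face), z up the turning axis, x along the arm. Socket 45 mm over its outer corners; inside a hexagon 27 mm across flats, 36 mm deep, flats facing +x and every 60 deg. Hub up to z = 70; arm z 70 to 82, 24 mm wide, x = -15 to 75 mm
- crank_boss (a point): centre of the boss on top of the crank's hub, to lift, seat and feel with: 30 mm (crank x) by 26 mm (crank y), z 82 to 112 mm above the socket's mouth; this point at 97 mm
- crank_handle (a point): on the axis of the crank's freely spinning upright sleeve, to wind with: 24 mm across, z 84 to 136 mm above the socket's mouth, this point at 112 mm, 60 mm from the turning axis along crank x
- well (a point): centre of the round well's mouth on top of the blue gearbox, 65 mm above the bench; bore 49 mm with a 4 mm chamfer, 55 mm deep, walls vertical. Turning the crank clockwise seen from above closes the jaw, 25 mm a turn, about 0.2 N m. The arm of the seated crank swings clear above everything on the stand
- well_floor (a point): centre of the well's floor, 10 mm above the bench. On it, hidden, a hex 24 mm across flats, 30 mm high plus a 4 mm cone; its angle is random. The crank drops over it only when the hexes agree to about 10 deg, less if off centre, else it rests on top 30 mm short: turn it slowly (60 deg suffices) under light pressure till it drops. Seated: socket's mouth on the floor within 5 mm
- jaw (a joint): travel of the steel jaw between gearbox and cover, m: 0 open, 0.040 closed against the cover and stopped there (0.037 or more will do). Starts between 0 and 0.012. It cannot be pushed by hand, only wound with the crank
- jaw_face (a point): top edge of the jaw's rubber face, which moves towards the cover (-y of the stand); the jaw is 26 mm high
- mat: square black rubber mat, 110 x 110 x 4 mm, fixed on the bench; origin at the centre of its underside. The crank is back when it stands upright with its origin at most 45 mm from the mat's centre along each side
- regulator: grey fixed box 120 x 120 x 44 mm carrying the dial; origin at the centre of its underside, z up
- dial_grip (a point): on the dial's axis, 74 mm above the bench, where to grip its bar: 52 mm long, 14 mm thick, 56 to 86 mm above the bench, lying along the line from the axis to dial_tip, on a black 54 mm disc. Around it lies the flat scale ring of 100 mm, top 48 mm above the bench, its mark up to 51 mm
- dial_tip (a point): tip of the dial's white pointer, 36 mm from the axis
- mark_tip (a point): inner end of the black mark on the scale ring, 36 mm from the dial's axis. Dial set: dial_tip within 4.5 mm of it, seen from above. The ring is stiff but can be dragged: leave it alone (not over 4 mm)
- dial (a joint): angle of the dial, rad, growing clockwise seen from above; friction 0.04 N m, no stops in reach. The pointer starts 0.4 to 2.8 rad anticlockwise of the mark, so turn clockwise
- earmuffs: bystander: yellow ear defenders lying behind the stand
- solvent: bystander: blue bottle 170 mm high behind the stand
- spare_housing: bystander: square aluminium housing 110 mm with a round bore, lying left of the gearbox
Not all that is in view belongs to the job. What is shaped like the clip1 but orange is not meant.

How it is judged:
By the outcome, as a careful person would: the job done as asked, in the order asked, and still so for the second after the job is handed in, with the robot touching nothing.
Of clip1, clip2, clip3 only 2 to 3 are there at a start; the rules pass over those that are not, and their reading is None.
At some moment in a run one of clip1, clip2, clip3 may be knocked a few centimetres aside while the robot is not near it.
It also fails if it takes over 210 s, if anything falls off the work surface, if the arm or the gripper's body presses on something with over 40 N, if the wrist force passes 120 N, or if a joint passes its speed limit or range.

## Working session

There is one attempt and no reset: what is moved stays moved. The work goes in short steps, Python scripts to look and compute and a shell command to move; the robot and the scene stay as the last step left them, time stands still between calls to the robot, and variables do not carry over. Pictures are saved under pics/ and viewed, at most 14 in all, crops included, and the job is handed in when it is done.

```bash
ls; mkdir -p pics
python3 - <<'E'
from rig import ctrl, vision
import cv2, numpy as np
for n in ("top","side","wrist"):
    p,d=vision.camera(n); cv2.imwrite(f"pics/{n}0.png",p); np.save(f"pics/{n}0.npy",d)
    m=vision.camera_model(n); print(n,{k:np.round(v,3).tolist() for k,v in m.items()})
s=ctrl.sense(); print(s)
E
```

```text
pics
top {'fx': 483.368, 'fy': 483.368, 'cx': 250.412, 'cy': 191.52, 'camera_from_world': [[-0.018, -1.0, 0.023, 24.453], [-0.992, 0.015, -0.124, 548.719], [0.123, -0.025, -0.992, 1235.634], [0.0, 0.0, 0.0, 1.0]]}
side {'fx': 418.356, 'fy': 418.356, 'cx': 254.26, 'cy': 192.032, 'camera_from_world': [[0.936, -0.352, 0.012, -520.838], [-0.267, -0.732, -0.627, 228.986], [0.23, 0.583, -0.779, 1285.684], [0.0, 0.0, 0.0, 1.0]]}
wrist {'fx': 266.517, 'fy': 266.517, 'cx': 258.989, 'cy': 192.212, 'hand_eye': [[0.001, -0.953, -0.302, 78.231], [1.0, 0.0, 0.001, -0.429], [-0.0, -0.302, 0.953, -142.298], [0.0, 0.0, 0.0, 1.0]]}
{'clock': 0.15, 'joint_positions': array([-1.303692  ,  0.70691764, -0.02760816,  1.48483909,  0.02198525,
        0.95094467, -0.07547747]), 'joint_velocities': array([ 3.63626977e-04, -3.25448376e-03,  2.05912735e-03, -2.52438871e-03,
        8.60692166e-04,  5.11412930e-04, -9.18444803e-05]), 'joint_efforts': array([-3.61411212e-04, -8.83297563e+01,  1.23410370e+00, -2.36192733e+01,
        1.68714387e-02,  5.33363767e-03,  8.97416584e-06]), 'tcp_pos': array([174.69477606, 547.62214497, 230.97165919]), 'ee_rot': array([ 1.53787176e-01,  9.88103912e-01, -3.99741413e-04, -5.44669804e-05]), 'force': array([-0.18481175,  0.75122031,  0.05810057]), 'moment': array([0.01797855, 0.01399915, 0.00565472]), 'grip_force': 0.0, 'grip_width': 1.0020752939939714}
```

View pics/top0.png

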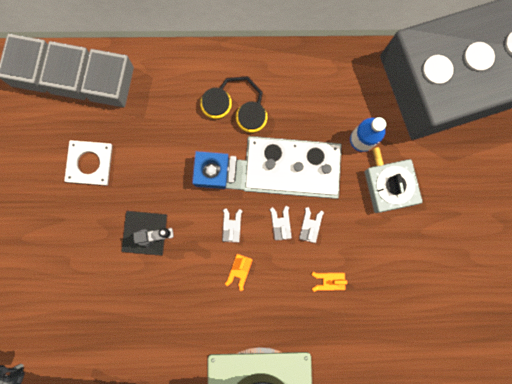

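View pics/side0.png

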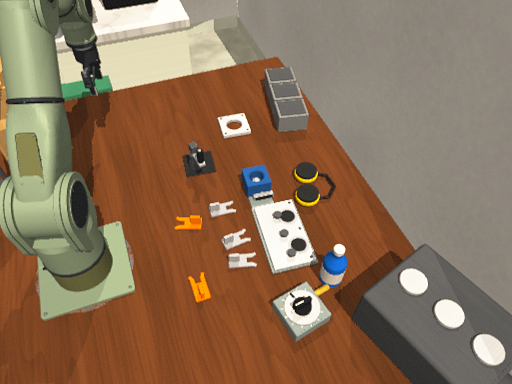

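The top view shows three grey clips at about (232,225), (281,223) and (312,225). The look-alikes are orange, at (239,272) and (330,282). The studs are near (271,164), (298,167) and (326,169), with black ports behind them. The crank is at (150,235) on its mat, the well at (210,170), and the dial at (397,184). I choose the grey clips and check them in a close crop.

```bash
cat > h.py <<'E'
import numpy as np, cv2
from rig import ctrl, vision, recognise, silhouettes
from scipy.spatial.transform import Rotation as R
def T_wc(name, s=None):
    m=vision.camera_model(name)
    if name!="wrist": return m,np.linalg.inv(m["camera_from_world"])
    s=s or ctrl.sense(); T=np.eye(4); T[:3,:3]=R.from_quat(s["ee_rot"]).as_matrix(); T[:3,3]=s["tcp_pos"]
    return m,T@np.array(m["hand_eye"])
def cloud(name,d,s=None):
    m,T=T_wc(name,s); v,u=np.mgrid[0:384,0:512]
    P=np.stack([(u-m["cx"])/m["fx"]*d,(v-m["cy"])/m["fy"]*d,d],-1)
    W=P@T[:3,:3].T+T[:3,3]; W[d<=0]=np.nan; return W
def ray(name,uv,z,s=None):
    "world point on the ray of pixel at height z"
    m,T=T_wc(name,s); r=T[:3,:3]@np.array([(uv[0]-m["cx"])/m["fx"],(uv[1]-m["cy"])/m["fy"],1.]); o=T[:3,3]
    return o+r*(z-o[2])/r[2]
def pix(name,P,s=None):
    m,T=T_wc(name,s); p=(np.linalg.inv(T)@np.r_[P,1])[:3]; return m["fx"]*p[0]/p[2]+m["cx"],m["fy"]*p[1]/p[2]+m["cy"]
E
python3 - <<'E'
from h import *
p=cv2.imread("pics/top0.png"); d=np.load("pics/top0.npy"); W=cloud("top",d)
vision.camera("top")
for t in ("clip1","crank","mat","stud1","stud2","stud3","well","crank_boss","crank_handle","jaw_face","dial_grip","dial_tip","mark_tip","regulator","stand"):
    for r in recognise("top",t)[:5]:
        u,v=map(int,np.round(r["location"])); print(t,round(r["p"],2),np.round(r["location"],1),np.round(W[min(v,383),min(u,511)],0))
c=p[130:300,110:435]; cv2.imwrite("pics/c1.png",cv2.resize(c,None,fx=2.46,fy=2.46,interpolation=cv2.INTER_CUBIC))
E
```

```text
clip1 0.94 [282.6 224.4] [464. -71.   6.]
clip1 0.94 [308.7 226.8] [ 455. -141.    1.]
clip1 0.91 [231.4 227.3] [458.  68.   7.]
clip1 0.83 [239.5 270.7] [342.  46.   6.]
clip1 0.68 [330.9 280.8] [ 312. -193.    9.]
crank 0.8 [150.9 235.2] [438. 265.  88.]
mat 0.86 [143.  228.1] [459. 300.   8.]
mat 0.57 [230.7 168.6] [611.  66.  25.]
stud1 0.71 [393.9 184.2] [ 561. -360.   51.]
stud1 0.59 [277.  169.1] [610. -57.  20.]
stud2 0.71 [393.9 184.2] [ 561. -360.   51.]
stud2 0.59 [277.  169.1] [610. -57.  20.]
stud3 0.71 [393.9 184.2] [ 561. -360.   51.]
stud3 0.59 [277.  169.1] [610. -57.  20.]
well 0.62 [276.1 168.6] [610. -54.  22.]
crank_boss 0.92 [147.6 232.8] [443. 272.  88.]
jaw_face 0.59 [234. 170.] [609.  58.  24.]
dial_grip 0.69 [396.  183.5] [ 559. -360.   67.]
dial_tip 0.67 [398.  186.4] [ 552. -360.   82.]
mark_tip 0.56 [389.7 190.9] [ 542. -347.   56.]
regulator 0.72 [393.8 183.8] [ 561. -360.   51.]
regulator 0.54 [275.9 169.8] [608. -55.  17.]
stand 0.56 [277.  167.5] [613. -57.  19.]
```

View pics/c1.png

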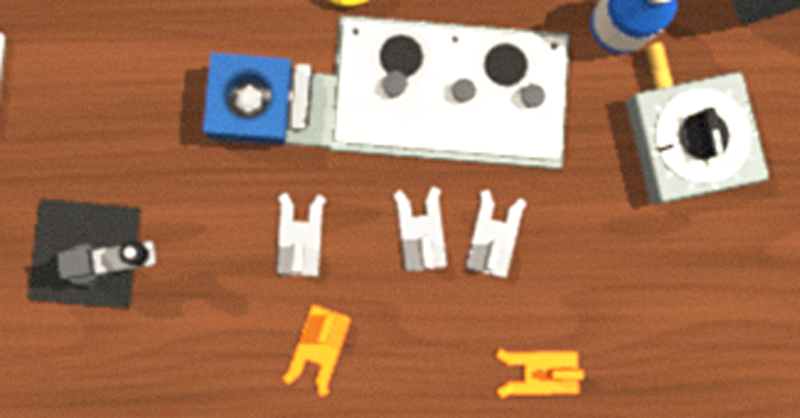

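The crop confirms three steel clips with their forks pointing away from the robot and fins at the near end, and the two orange ones are excluded. The studs are at crop (395,83), (463,90) and (531,96). I'll fit the clips and stand with a model.

```bash
cat >> h.py <<'E'
from scipy.optimize import minimize
OUT=[(-64,-21.5),(5,-21.5),(22,-25),(22,-17),(10,-9.5),(-4,-9.5),(-8,-5),(-8,5),(-4,9.5),(10,9.5),(22,17),(22,25),(5,21.5),(-64,21.5)]
FIN=[(-62,-5),(-30,-5),(-30,5),(-62,5)]
def to_w(pts,z,p): c,s=np.cos(p[2]),np.sin(p[2]); return [np.array([p[0]+c*x-s*y,p[1]+s*x+c*y,z]) for x,y in pts]
def fit(name,parts,mask,p0,s=None,roi=None,ss=4,step=(6,6,.08)):
    "parts: list of (poly,z0,z1,convex). returns pose x,y,yaw and IoU"
    m,T=T_wc(name,s); Ti=np.linalg.inv(T)
    def pj(P): q=np.array(P)@Ti[:3,:3].T+Ti[:3,3]; return np.c_[m["fx"]*q[:,0]/q[:,2]+m["cx"],m["fy"]*q[:,1]/q[:,2]+m["cy"]]
    x0,y0,x1,y1=roi; M=cv2.resize(mask[y0:y1,x0:x1].astype(np.float32),None,fx=ss,fy=ss,interpolation=cv2.INTER_LINEAR)
    def cost(p,full=False):
        I=np.zeros(M.shape,np.uint8)
        for poly,z0,z1,cv in parts:
            a=pj(to_w(poly,z0,p)); b=pj(to_w(poly,z1,p)); g=lambda q: np.round((((q-[x0,y0])+.5)*ss-.5)*16).astype(np.int32)
            if cv: cv2.fillConvexPoly(I,cv2.convexHull(g(np.r_[a,b])),1,shift=4)
            else:
                cv2.fillPoly(I,[g(a)],1,shift=4); cv2.fillPoly(I,[g(b)],1,shift=4)
        return 1-(M*I).sum()/np.maximum(M,I).sum()
    p0=np.array(p0,float); best=None
    for k in range(3):
        S=np.array([p0]+[p0+np.eye(3)[i]*step[i]*(1 if k%2 else -1)/(1+k//2) for i in range(3)])
        r=minimize(cost,p0,method="Nelder-Mead",options=dict(initial_simplex=S,xatol=.02,fatol=1e-5)); p0=r.x
    return p0,1-r.fun
CLIP=[(OUT,0,6,False),(FIN,6,42,True)]
PLATE=[([(-65,-135),(70,-135),(70,110),(-65,110)],18,18,True)]
def grey(p,smax=70,vmin=90):
    h=cv2.cvtColor(p,cv2.COLOR_BGR2HSV); return (h[...,1]<smax)&(h[...,2]>vmin)
def comp(mask,uv):
    n,l=cv2.connectedComponents(mask.astype(np.uint8)); v,u=np.nonzero(mask); i=np.argmin((u-uv[0])**2+(v-uv[1])**2); return l==l[v[i],u[i]]
E
python3 - <<'E'
from h import *
p=cv2.imread("pics/top0.png"); g=grey(p)
for uv in ((232,225),(283,225),(309,227)):
    m=comp(g,uv); v,u=np.nonzero(m); roi=(u.min()-6,v.min()-6,u.max()+7,v.max()+7)
    w=ray("top",(u.mean(),v.mean()),6)
    print(np.round(w,1),m.sum(),fit("top",CLIP,m,(w[0]+20,w[1],0),roi=roi))
h=cv2.cvtColor(p,cv2.COLOR_BGR2HSV); m=(h[...,1]<40)&(h[...,2]>215); m[:, :240]=0
m=comp(m,(285,180)); v,u=np.nonzero(m); roi=(u.min()-8,v.min()-8,u.max()+9,v.max()+9)
n=cv2.convexHull(np.c_[u,v].astype(np.int32)); mm=np.zeros((384,512),np.uint8); cv2.fillConvexPoly(mm,n,1)
P,i=fit("top",PLATE,mm,(612,-50,0),roi=roi); print("stand",m.sum(),P,i)
for y in (-100,-25,50): print(np.round(to_w([(0,y)],36.5,P)[0],1),pix("top",to_w([(0,y)],36.5,P)[0]))
print("well",to_w([(0,205)],65,P),pix("top",to_w([(0,205)],65,P)[0]))
E
```

```text
[458.9  67.4   6. ] 492 (array([ 4.84759260e+02,  6.53812514e+01, -6.95614981e-02]), np.float64(0.8996991515159607))
[462.9 -65.    6. ] 487 (array([ 4.88934846e+02, -6.25576011e+01,  9.08556458e-02]), np.float64(0.9084173440933228))
[ 456.8 -143.7    6. ] 496 (array([ 4.81331517e+02, -1.50503274e+02, -2.54695048e-01]), np.float64(0.9052544236183167))
stand 4091 [ 6.11529609e+02 -8.33236918e+01 -1.03463142e-01] 0.8633847236633301
[ 601.2 -182.8   36.5] (np.float64(325.0069483214039), np.float64(170.70058540921795))
[ 608.9 -108.2   36.5] (np.float64(296.7847184433966), np.float64(168.19986525701873))
[616.7 -33.6  36.5] (np.float64(268.5233709401406), np.float64(165.6956789636184))
well [array([632.70173254, 120.58006294,  65.        ])] (np.float64(209.32530662126103), np.float64(158.4384127319998))
```

```bash
python3 -m handwheel '[[[1,0,0,0,0,0,-1],[1,0,0,0,0,0,-1],[1,0,0,0,0,0,-0.06],[1,-0.3,-1,0,0,0,0],[1,-0.5,-1,0,0,0,0],[1,-0.5,-1,0,0,0,0],[1,-0.5,-1,0,0,0,0],[1,-0.5,-1,0,0,0,0],[1,-0.5,-1,0,0,0,0],[1,-0.5,-1,0,0,0,0],[1,-0.5,-1,0,0,0,0],[1,-0.5,-1,0,0,0,0]]]'; python3 -m handwheel '[[[1,-0.5,-1,0,0,0,0],[1,-0.5,-1,0,0,0,0],[1,-0.5,-1,0,0,0,0],[1,-0.5,-1,0,0,0,0],[1,-0.5,-1,0,0,0,0],[1,-0.5,-1,0,0,0,0],[1,-0.5,-1,0,0,0,0],[1,-0.5,-1,0.1,0,0,0],[1,-0.5,-1,0.1,0,0,0],[1,-0.5,-1,0.1,0,0,0],[1,-0.5,-1,0.1,0,0,0],[1,-0.5,-1,0,0,0,0]]]'
```

```text
clock: 2.15
tcp_pos: [282.7, 321.7, 231.4]
ee_rot: [0.002, 1.0, 0.0, 0.0]
force: [0.7, -0.5, 0.0]
grip_width: 0.996
grip_force: 0.0
clock: 3.35
tcp_pos: [432.7, 21.6, 221.2]
ee_rot: [0.003, 1.0, -0.0, -0.0]
force: [-0.2, 0.5, 0.1]
grip_width: 1.001
grip_force: 0.0
```

```bash
python3 -m handwheel '[[[1,-0.5,-1,0.4,0,0,0],[1,-0.5,-1,0.4,0,0,0],[1,-0.5,-0.8,0.4,0,0,0],[1,0,0,0,0,0,0],[1,0,0,0,0,0,0]]]'
cat >> h.py <<'E'
def look(n):
    s=ctrl.sense(); p,d=vision.camera("wrist"); cv2.imwrite(f"pics/{n}.png",p); np.save(f"pics/{n}.npy",d); return s,p,d
E
python3 - <<'E'
from h import *
s,p,d=look("w1"); print(s["tcp_pos"])
import pickle; pickle.dump(s,open("pics/w1.pkl","wb"))
for i,P in enumerate([(485,65.4,0),(489,-62.6,0),(481,-150.5,0),(601,-183,36),(609,-108,36),(617,-34,36)]): print(pix("wrist",P,s))
cv2.imwrite("pics/w1b.png",cv2.resize(p,None,fx=1.5,fy=1.5))
E
```

```text
clock: 3.85
tcp_pos: [469.6, -47.1, 191.2]
ee_rot: [0.002, 1.0, 0.0, -0.0]
force: [0.0, 0.8, 0.0]
grip_width: 1.004
grip_force: 0.0
[469.64787604 -47.1057475  191.20835978]
(np.float64(345.60490329124514), np.float64(183.14344176526728))
(np.float64(247.11652227709592), np.float64(186.40853833009268))
(np.float64(179.1292055229278), np.float64(180.69033945623687))
(np.float64(154.90708459158944), np.float64(277.0474321849848))
(np.float64(212.84776613460417), np.float64(282.1095281153906))
(np.float64(269.24744861602125), np.float64(287.10542629782776))
```

View pics/w1b.png

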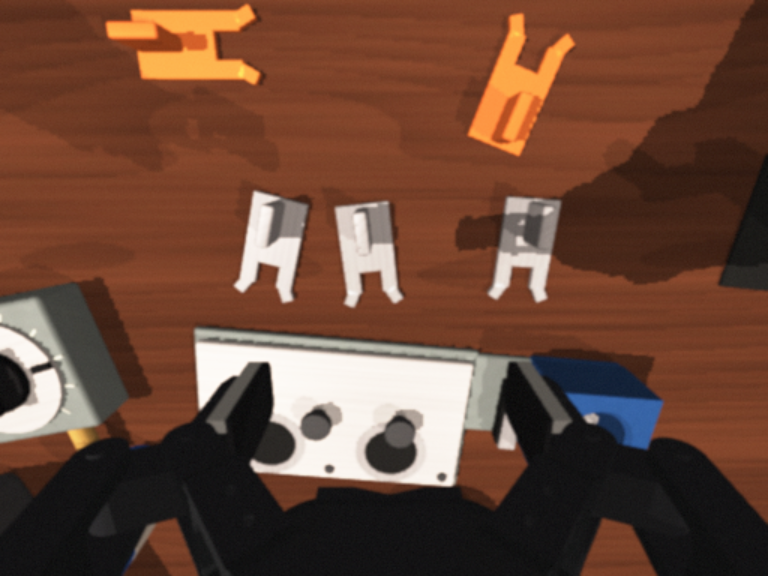

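The wrist view shows the three grey clips at (275,245), (368,250) and (527,245), all with forks away from the robot. Two studs are visible at (317,423) and (400,432), which agrees with my predictions to about 3 mm.

```bash
cat >> h.py <<'E'
def clipfit(p,s,guesses,smax=75,vmin=50,name="wrist"):
    g=grey(p,smax,vmin); out=[]
    for q in guesses:
        c=np.mean([pix(name,w,s) for w in to_w(OUT,6,q)],0); m=comp(g,c); v,u=np.nonzero(m)
        roi=(max(u.min()-10,0),max(v.min()-10,0),u.max()+11,v.max()+11); out.append((*fit(name,CLIP,m,q,s,roi),m.sum()))
    return out
E
python3 - <<'E'
from h import *; import pickle
s=pickle.load(open("pics/w1.pkl","rb")); p=cv2.imread("pics/w1.png")
for r in clipfit(p,s,[(485,65.4,-.07),(489,-62.6,.09),(481,-150.5,-.25)]):
    q=r[0]; print(np.round(q,3),r[1],r[2],"fin centre",np.round(to_w([(-46,0)],24,q)[0],1))
for uv in ((317/1.5,423/1.5),(400/1.5,431/1.5)): print(ray("wrist",uv,36.5,s))
E
```

```text
[ 4.83254e+02  6.56360e+01 -7.10000e-02] 0.9547343850135803 2158 fin centre [437.4  68.9  24. ]
[ 4.87195e+02 -6.24330e+01  1.06000e-01] 0.9504434466362 2065 fin centre [441.5 -67.3  24. ]
[ 4.80364e+02 -1.50490e+02 -2.59000e-01] 0.9507554173469543 2170 fin centre [ 435.9 -138.7   24. ]
[ 608.45921449 -109.86954043   36.5       ]
[616.96414606 -37.42025878  36.5       ]
```

```bash
cat >> h.py <<'E'
def plan(xyz,phi,s=None):
    "turn first (az units), then shift in the turned tool axes (units of 25 mm)"
    s=s or ctrl.sense(); Rm=R.from_quat(s["ee_rot"]).as_matrix(); cur=np.arctan2(-Rm[1,0],-Rm[0,0])
    d=(phi-cur+np.pi)%(2*np.pi)-np.pi; Rt=R.from_euler("z",d).as_matrix()@Rm
    tilt=np.cross(Rm[:,2],[0,0,-1]); 
    print("cur",np.round(s["tcp_pos"],1),"phi",round(cur,3),"az",round(-d/.15,2),"txyz",np.round(Rt.T@(np.array(xyz)-s["tcp_pos"])/25,2),"tilt",np.round(Rt.T@tilt/.15,2))
E
python3 -c "
from h import *
plan((441.5,-67.3,11),.106)"
```

```text
cur [469.6 -46.6 191.5] phi -0.002 az -0.72 txyz [ 1.21 -0.7   7.22] tilt [ 0. -0.  0.]
```

```bash
python3 -m handwheel '[[[-0.2,0,0,0,0,0,-0.72],[-0.3,0.6,-0.35,0.8,0,0,0],[-0.3,0.61,-0.35,0.8,0,0,0],[-0.3,0,0,0.9,0,0,0],[-0.3,0,0,0.9,0,0,0],[-0.3,0,0,0.9,0,0,0],[-0.3,0,0,0.9,0,0,0],[-0.3,0,0,0.9,0,0,0],[-0.3,0,0,0.6,0,0,0],[-0.3,0,0,0.52,0,0,0],[-0.3,0,0,0,0,0,0]]]' 40; python3 -m handwheel '[[[-1,0,0,0,0,0,0],[-1,0,0,0,0,0,0],[-1,0,0,0,0,0,0],[-1,0,0,0,0,0,0],[-1,0,0,0,0,0,0]]]' 60;  python3 -c "
from h import *
plan((441.5,-67.3,11),.106)"
```

```text
clock: 5.0
tcp_pos: [441.3, -67.0, 10.2]
ee_rot: [-0.054, 0.999, 0.0, -0.001]
force: [-0.6, 0.5, 0.2]
grip_width: 0.352
grip_force: 0.0
clock: 5.5
tcp_pos: [442.0, -67.7, 11.7]
ee_rot: [-0.054, 0.999, -0.0, 0.001]
force: [-1.3, 1.8, 10.0]
grip_width: 0.109
grip_force: 59.8
cur [442.  -67.7  11.7] phi 0.108 az 0.01 txyz [0.02 0.02 0.03] tilt [-0.    0.01 -0.  ]
```

```bash
python3 -m handwheel '[[[-1,0,0,-0.4,0,0,0],[-1,0,0,-1,0,0,0],[-1,0,0,-1,0,0,0],[-1,0,0,0,0,0,0.7],[-1,0,0,0,0,0,0.7],[-1,0,0,0,0,0,0]]]';  python3 -c "
from h import *
c,s=np.cos(-.103),np.sin(-.103)
print(608.6-c*95,-109.2-s*95)
plan((608.6-c*95,-109.2-s*95,60),-.103)"
```

```text
clock: 6.1
tcp_pos: [441.8, -67.9, 71.8]
ee_rot: [0.052, 0.999, -0.0, 0.0]
force: [-0.5, 0.3, -0.8]
grip_width: 0.111
grip_force: 58.4
514.1034821436148 -99.4322923355648
cur [441.8 -67.9  71.8] phi -0.104 az -0.01 txyz [-3.   -0.96  0.48] tilt [-0.    0.01  0.  ]
```

```bash
python3 -m handwheel '[[[-1,-0.75,-0.24,0,0,0,0],[-1,-0.75,-0.24,0,0,0,0],[-1,-0.75,-0.24,0,0,0,0],[-1,-0.75,-0.24,0,0,0,0],[-1,0,0,0.3,0,0,0],[-1,0,0,0.2,0,0,0],[-1,0,0,0,0,0,0]]]';  python3 - <<'E'
from h import *
s,p,d=look("w2"); import pickle; pickle.dump(s,open("pics/w2.pkl","wb")); print(s["tcp_pos"])
for i,P in enumerate([(601,-183,36.5),(608.6,-109.2,36.5),(617,-36,36.5)]): print(pix("wrist",P,s))
cv2.imwrite("pics/w2b.png",cv2.resize(p[150:384,80:430],None,fx=2.2,fy=2.2,interpolation=cv2.INTER_CUBIC))
E
```

```text
clock: 6.8
tcp_pos: [512.9, -99.0, 57.8]
ee_rot: [0.05, 0.999, -0.0, -0.001]
force: [0.1, -0.5, -0.5]
grip_width: 0.106
grip_force: 58.4
[512.94340078 -99.04602647  57.84504481]
(np.float64(163.58101616158905), np.float64(341.42340990477527))
(np.float64(258.4098000491697), np.float64(341.6269570776043))
(np.float64(352.3856858855846), np.float64(342.6871615550209))
```

View pics/w2b.png

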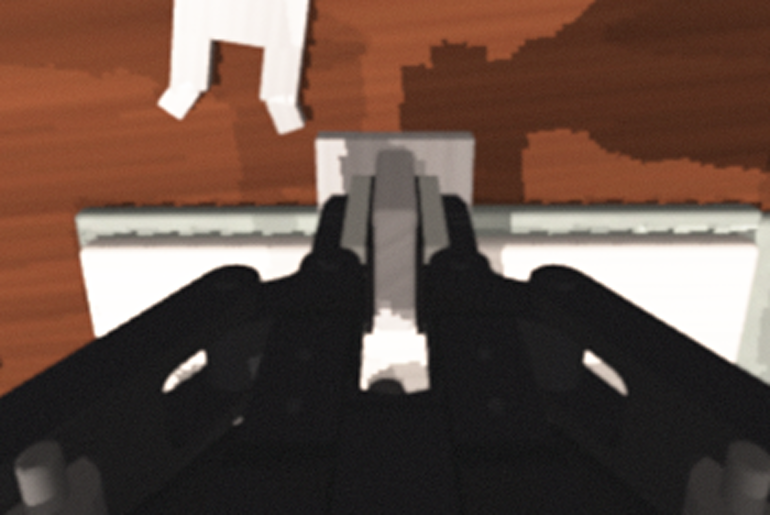

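Run:
```python
from h import *; import pickle
s=pickle.load(open("pics/w2.pkl","rb")); p=cv2.imread("pics/w2.png")
a=ray("wrist",(80+82/2.2,150+246/2.2),18,s); b=ray("wrist",(80+756/2.2,150+243/2.2),18,s)
d=(b-a)/np.linalg.norm(b-a); n=np.array([d[1],-d[0],0]); print(a,b,np.linalg.norm(b-a),"yaw",np.arctan2(-d[0],d[1]))
for k in (35,110,185): print(np.round(a+d*k+n*65,1))
e=ray("wrist",(80+387/2.2,150+379/2.2),36.5,s); print("head near edge",e, e+n*14)
```

```text
[ 538.15966647 -212.97779583   18.        ] [560.77559092  25.14018776  18.        ] 239.18957784467403 yaw -0.09469375378959695
[ 606.2 -184.3   18. ]
[ 613.3 -109.6   18. ]
[620.4 -35.   18. ]
head near edge [ 589.73185267 -109.2155379    36.5       ] [ 603.66913121 -110.53927009   36.5       ]
```

The crop shows the held clip centred over the plate, with a sliver of the stud 2 head at crop (387,385). The round parts at the lower corners belong to the gripper. A 2 mm sideways correction is enough.

```bash
python3 -m handwheel '[[[-1,0,-0.08,0.5,0,0,0],[-1,0,0,0.4,0,0,0],[-1,0,0,0.15,0,0,0],[-1,0,0,0.05,0,0,0],[-1,0,0,0,0,0,0]]]'
```

```text
clock: 7.35
tcp_pos: [513.6, -101.3, 30.7]
ee_rot: [0.051, 0.999, -0.0, -0.0]
force: [-0.1, 0.6, -2.3]
grip_width: 0.105
grip_force: 58.4
```

```bash
python3 -m handwheel '[[[-1,-0.4,0,0.03,0,0,0],[-1,-0.4,0,0,0,0,0],[-1,-0.3,0,0,0,0,0],[-1,-0.2,0,0,0,0,0],[-1,0,0,0,0,0,0]]]'; python3 -m handwheel '[[[-1,-0.2,0,0,0,0,0],[-1,-0.2,0,0,0,0,0],[-1,-0.15,0,0,0,0,0],[-1,0,0,0,0,0,0]]]'
```

```text
clock: 7.85
tcp_pos: [546.3, -104.7, 30.1]
ee_rot: [0.051, 0.999, -0.0, 0.0]
force: [-0.6, -0.2, -1.5]
grip_width: 0.108
grip_force: 58.4
clock: 8.25
tcp_pos: [560.1, -106.1, 30.1]
ee_rot: [0.051, 0.999, -0.0, 0.0]
force: [0.2, 0.0, -0.5]
grip_width: 0.107
grip_force: 58.4
```

```bash
python3 -m handwheel '[[[-1,-0.1,0,0,0,0,0],[-1,-0.1,0,0,0,0,0],[-1,-0.06,0,0,0,0,0],[-1,0,0,0,0,0,0]]]'; python3 -m handwheel '[[[-1,-0.06,0,0,0,0,0],[-1,-0.06,0,0,0,0,0],[-1,0,0,0,0,0,0]]]'
```

```text
clock: 8.65
tcp_pos: [566.2, -106.7, 30.0]
ee_rot: [0.051, 0.999, -0.0, 0.0]
force: [1.0, -0.2, -1.6]
grip_width: 0.109
grip_force: 58.4
clock: 8.95
tcp_pos: [568.8, -107.0, 30.0]
ee_rot: [0.051, 0.999, -0.0, -0.0]
force: [-3.7, 0.5, 1.9]
grip_width: 0.106
grip_force: 58.8
```

```bash
python3 -m handwheel '[[[-1,-0.06,0,0,0,0,0],[-1,-0.06,0,0,0,0,0],[-1,0,0,0,0,0,0]]]'; python3 -m handwheel '[[[-1,-0.06,0,0,0,0,0],[-1,-0.06,0,0,0,0,0],[-1,0,0,0,0,0,0]]]'
```

```text
clock: 9.25
tcp_pos: [569.1, -107.1, 29.9]
ee_rot: [0.051, 0.999, -0.0, -0.003]
force: [-23.4, 3.7, 16.7]
grip_width: 0.102
grip_force: 61.3
clock: 9.55
tcp_pos: [569.2, -107.1, 29.9]
ee_rot: [0.051, 0.999, -0.0, -0.007]
force: [-44.5, 7.4, 34.3]
grip_width: 0.11
grip_force: 64.1
```

```bash
python3 -m handwheel '[[[-1,0.22,0,0,0,0,0],[-0.3,0,0,0,0,0,0],[-0.3,0,0,0,0,0,0],[-0.3,0,0,0,0,0,0],[-0.3,0,0,-0.5,0,0,0],[-0.3,0,0,-1,0,0,0],[-0.3,0,0,-1,0,0,0],[-0.3,0.8,0,-1,0,0,0],[-0.3,1,0,-1,0,0,0],[-0.3,1,0,-0.3,0,0,0]]]'; python3 -m handwheel '[[[-0.3,1,-0.7,0,0,0,0],[-0.3,0.7,-0.8,0,0,0,0.5],[-0.3,0,0,0,0,0,0.5],[-0.3,0,0,0,0,0,0]]]';  python3 - <<'E'
from h import *
s,p,d=look("w3"); print(s["tcp_pos"])
for r in clipfit(p,s,[(483.2,65.6,-.07),(614.9,-111.8,-.1),(480.4,-150.5,-.26)]):
    q=r[0]; print(np.round(q,3),r[1],r[2],"fin",np.round(to_w([(-46,0)],24,q)[0],1))
cv2.imwrite("pics/w3b.png",cv2.resize(p,None,fx=1.4,fy=1.4))
plan((435.9,-138.7,11),-.26,s)
E
```

```text
clock: 10.55
tcp_pos: [499.9, -99.9, 152.9]
ee_rot: [0.051, 0.999, -0.0, 0.002]
force: [-0.6, -0.2, -0.2]
grip_width: 0.355
grip_force: 0.0
clock: 10.95
tcp_pos: [454.0, -133.2, 150.9]
ee_rot: [0.127, 0.992, -0.0, 0.001]
force: [0.5, -0.5, 0.2]
grip_width: 0.349
grip_force: 0.0
[ 454.00201552 -133.2337335   150.93815176]
[ 4.8325e+02  6.5313e+01 -6.0000e-02] 0.9601402878761292 3544 fin [437.3  68.1  24. ]
[ 6.10577e+02 -1.53067e+02  6.05000e-01] 0.3887817859649658 4852 fin [ 572.7 -179.2   24. ]
[ 4.80305e+02 -1.50429e+02 -2.64000e-01] 0.95132976770401 2529 fin [ 435.9 -138.4   24. ]
cur [ 454.  -133.2  150.9] phi -0.254 az 0.04 txyz [ 0.65 -0.4   5.6 ] tilt [-0.    0.01 -0.  ]
```

View pics/w3b.png

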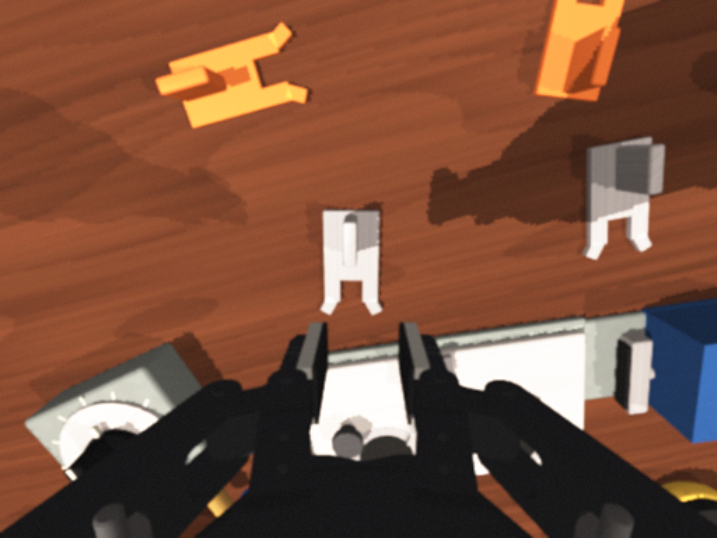

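The second target clip is at (350,260), straight below the gripper, stud 1 is at (347,440), and the third clip is unmoved at (620,195).

```bash
python3 -m handwheel '[[[-0.3,0.65,-0.4,0.6,0,0,0.04],[-0.3,0,0,0.9,0,0,0],[-0.3,0,0,0.9,0,0,0],[-0.3,0,0,0.9,0,0,0],[-0.3,0,0,0.9,0,0,0],[-0.3,0,0,0.9,0,0,0],[-0.3,0,0,0.5,0,0,0],[-0.3,0,0,0,0,0,0],[-1,0,0,0,0,0,0],[-1,0,0,0,0,0,0],[-1,0,0,0,0,0,0],[-1,0,0,0,0,0,0]]]';  python3 -m handwheel '[[[-1,0,0,-0.4,0,0,0],[-1,0,0,-1,0,0,0],[-1,0,0,-1,0,0,0],[-1,0,0,0,0,0,-0.5],[-1,0,0,0,0,0,-0.53],[-1,0,0,0,0,0,0]]]';  python3 -c "
from h import *
m=vision.camera_model('wrist')
c,s=np.cos(-.1),np.sin(-.1)
print(607.5-c*95,-186.4-s*95)
plan((607.5-c*95,-186.4-s*95,60),-.1)"
```

```text
clock: 12.2
tcp_pos: [436.1, -138.6, 10.8]
ee_rot: [0.128, 0.992, -0.0, 0.001]
force: [-0.8, 0.7, 9.6]
grip_width: 0.109
grip_force: 59.6
clock: 12.8
tcp_pos: [435.8, -138.7, 71.0]
ee_rot: [0.051, 0.999, -0.0, 0.0]
force: [-0.9, 0.0, -2.1]
grip_width: 0.108
grip_force: 58.4
512.9746042985876 -176.91582541855132
cur [ 435.8 -138.7   71. ] phi -0.102 az -0.01 txyz [-3.23 -1.21  0.44] tilt [-0.    0.01  0.  ]
```

```bash
python3 -c "
from h import *
s=dict(tcp_pos=np.array([454,-133.2,150.9]),ee_rot=[.1272,.9919,0,.0005])
print(ray('wrist',(347.5/1.4,437/1.4),36.5,s))"; python3 -m handwheel '[[[-1,-0.8,-0.3,0,0,0,0],[-1,-0.8,-0.3,0,0,0,0],[-1,-0.8,-0.3,0,0,0,0],[-1,-0.83,-0.31,0,0,0,0],[-1,0,0,0.6,0,0,0],[-1,0,0,0.6,0,0,0],[-1,0,0,0.3,0,0,0],[-1,0,0,0.1,0,0,0],[-1,0,0,0,0,0,0]]]'
```

```text
[ 597.5227446  -183.76407038   36.5       ]
clock: 13.7
tcp_pos: [512.8, -176.9, 30.3]
ee_rot: [0.052, 0.999, -0.0, -0.0]
force: [0.3, 0.2, -1.1]
grip_width: 0.106
grip_force: 58.4
```

```bash
python3 -m handwheel '[[[-1,-0.4,0,0,0,0,0],[-1,-0.4,0,0,0,0,0],[-1,-0.3,0,0,0,0,0],[-1,-0.3,0,0,0,0,0],[-1,-0.2,0,0,0,0,0],[-1,0,0,0,0,0,0]]]'; python3 -m handwheel '[[[-1,-0.15,0,0,0,0,0],[-1,-0.1,0,0,0,0,0],[-1,-0.06,0,0,0,0,0],[-1,0,0,0,0,0,0]]]'
```

```text
clock: 14.3
tcp_pos: [553.0, -181.1, 30.1]
ee_rot: [0.052, 0.999, -0.0, 0.0]
force: [-0.3, -0.4, -0.9]
grip_width: 0.106
grip_force: 58.4
clock: 14.7
tcp_pos: [560.4, -181.9, 30.1]
ee_rot: [0.052, 0.999, -0.0, -0.0]
force: [0.6, -1.1, -0.8]
grip_width: 0.101
grip_force: 58.4
```

```bash
python3 -m handwheel '[[[-1,-0.1,0,0,0,0,0],[-1,-0.06,0,0,0,0,0],[-1,-0.06,0,0,0,0,0],[-1,0,0,0,0,0,0]]]'; python3 -m handwheel '[[[-1,-0.06,0,0,0,0,0],[-1,-0.06,0,0,0,0,0],[-1,0,0,0,0,0,0]]]'
```

```text
clock: 15.1
tcp_pos: [562.0, -182.3, 29.4]
ee_rot: [0.052, 0.999, 0.0, -0.004]
force: [-21.8, 4.0, 5.8]
grip_width: 0.104
grip_force: 59.4
clock: 15.4
tcp_pos: [562.0, -182.3, 29.3]
ee_rot: [0.052, 0.999, 0.0, -0.008]
force: [-45.5, 7.8, 25.7]
grip_width: 0.105
grip_force: 62.9
```

```bash
python3 -m handwheel '[[[-1,0.2,0,0,0,0,0],[-0.3,0,0,0,0,0,0],[-0.3,0,0,0,0,0,0],[-0.3,0,0,0,0,0,0],[-0.3,0,0,-0.5,0,0,0],[-0.3,0,0,-1,0,0,0],[-0.3,0,0,-1,0,0,0],[-0.3,0.8,0.5,-1,0,0,0],[-0.3,0.8,1,-1,0,0,0],[-0.3,0.8,1,-0.3,0,0,0],[-0.3,0.8,1,0,0,0,0],[-0.3,0.8,1,0,0,0,-0.2]]]'; python3 -m handwheel '[[[-0.3,0,1,0,0,0,0],[-0.3,0,1,0,0,0,0],[-0.3,0,1,0,0,0,0],[-0.3,0,1,0,0,0,0],[-0.3,0,1,0,0,0,0],[-0.3,0,0,0,0,0,0],[-0.3,0,0,0,0,0,0]]]';  python3 - <<'E'
from h import *
s,p,d=look("w4"); print(s["tcp_pos"])
for r in clipfit(p,s,[(483.2,65.6,-.07)]):
    q=r[0]; f=to_w([(-46,0)],11,q)[0]; print(np.round(q,3),r[1],r[2],"fin",f); plan(f,q[2],s)
E
```

```text
clock: 16.6
tcp_pos: [475.5, -59.1, 151.3]
ee_rot: [0.037, 0.999, -0.0, 0.001]
force: [0.9, 0.7, -0.4]
grip_width: 0.35
grip_force: 0.0
clock: 17.3
tcp_pos: [485.2, 64.7, 150.6]
ee_rot: [0.036, 0.999, -0.0, 0.0]
force: [-0.2, -0.7, 0.3]
grip_width: 0.352
grip_force: 0.0
[485.21534823  64.65744818 150.64775349]
[ 4.83233e+02  6.53520e+01 -7.20000e-02] 0.9530623555183411 2784 fin [437.35359944  68.68095091  11.        ]
cur [485.2  64.7 150.6] phi -0.073 az -0.0 txyz [1.92 0.02 5.58] tilt [-0.  0.  0.]
```

```bash
python3 -m handwheel '[[[-0.3,0.9,0.02,0.6,0,0,0],[-0.3,1,0,0.8,0,0,0],[-0.3,0,0,0.9,0,0,0],[-0.3,0,0,0.9,0,0,0],[-0.3,0,0,0.9,0,0,0],[-0.3,0,0,0.9,0,0,0],[-0.3,0,0,0.57,0,0,0],[-0.3,0,0,0,0,0,0],[-1,0,0,0,0,0,0],[-1,0,0,0,0,0,0],[-1,0,0,0,0,0,0],[-1,0,0,0,0,0,0]]]';  python3 -m handwheel '[[[-1,0,0,-0.4,0,0,0],[-1,0,0,-1,0,0,0],[-1,0,0,-1,0,0,0],[-1,0,0,0,0,0,0.18],[-1,0,0,0,0,0,0]]]';  python3 -c "
from h import *
c,s=np.cos(-.1),np.sin(-.1)
plan((622.3-c*95,-37.2-s*95,30.3),-.1)"
```

```text
clock: 18.55
tcp_pos: [438.2, 68.4, 11.7]
ee_rot: [0.037, 0.999, 0.0, 0.001]
force: [0.3, -1.4, 11.0]
grip_width: 0.109
grip_force: 59.8
clock: 19.05
tcp_pos: [438.1, 68.6, 71.5]
ee_rot: [0.051, 0.999, 0.0, 0.001]
force: [0.9, -0.1, -1.4]
grip_width: 0.107
grip_force: 58.4
cur [438.1  68.6  71.5] phi -0.102 az -0.01 txyz [-3.95 -3.47  1.65] tilt [0.   0.01 0.  ]
```

```bash
python3 -m handwheel '[[[-1,-0.3,-1,0,0,0,0],[-1,-0.6,-1,0,0,0,0],[-1,-1,-1,0,0,0,0],[-1,-1,-0.47,0,0,0,0],[-1,-1,0,0,0,0,0],[-1,-0.05,0,0.6,0,0,0],[-1,0,0,0.6,0,0,0],[-1,0,0,0.3,0,0,0],[-1,0,0,0.13,0,0,0],[-1,0,0,0,0,0,0]]]'; python3 -m handwheel '[[[-1,-0.4,0,0,0,0,0],[-1,-0.4,0,0,0,0,0],[-1,-0.3,0,0,0,0,0],[-1,-0.3,0,0,0,0,0],[-1,-0.2,0,0,0,0,0],[-1,-0.1,0,0,0,0,0],[-1,-0.06,0,0,0,0,0],[-1,0,0,0,0,0,0]]]'
```

```text
clock: 20.05
tcp_pos: [526.9, -27.4, 29.9]
ee_rot: [0.05, 0.999, -0.0, -0.0]
force: [-0.1, 0.4, 0.0]
grip_width: 0.104
grip_force: 58.8
clock: 20.85
tcp_pos: [571.0, -32.0, 30.0]
ee_rot: [0.05, 0.999, -0.0, -0.0]
force: [-0.2, 0.4, -1.2]
grip_width: 0.107
grip_force: 58.8
```

```bash
python3 -m handwheel '[[[-1,-0.08,0,0,0,0,0],[-1,-0.06,0,0,0,0,0],[-1,-0.06,0,0,0,0,0],[-1,0,0,0,0,0,0]]]'; python3 -m handwheel '[[[-1,-0.06,0,0,0,0,0],[-1,-0.06,0,0,0,0,0],[-1,-0.04,0,0,0,0,0],[-1,0,0,0,0,0,0]]]'
```

```text
clock: 21.25
tcp_pos: [575.8, -32.5, 30.0]
ee_rot: [0.05, 0.999, -0.0, -0.0]
force: [-3.0, 1.7, 0.8]
grip_width: 0.105
grip_force: 59.1
clock: 21.65
tcp_pos: [576.4, -32.6, 29.7]
ee_rot: [0.05, 0.999, -0.0, -0.004]
force: [-26.3, 2.7, 16.0]
grip_width: 0.106
grip_force: 61.4
```

```bash
python3 -m handwheel '[[[-1,0.14,0,0,0,0,0],[-0.3,0,0,0,0,0,0],[-0.3,0,0,0,0,0,0],[-0.3,0,0,0,0,0,0],[-0.3,0,0,-0.5,0,0,0],[-0.3,0,0,-1,0,0,0],[-0.3,0,0,-1,0,0,0],[-0.3,0.3,0,-1,0,0,0],[-0.3,0.3,0,-1,0,0,0],[-0.3,0.3,0,-1,0,0,0],[-0.3,0.8,0.5,-1,0,0,0],[-0.3,0.8,1,-1,0,0,0]]]'; python3 -m handwheel '[[[-0.3,0.8,1,0,0,0,0],[-0.3,0.5,1,0,0,0,0],[-0.3,0.5,1,0,0,0,0],[-0.3,0.2,1,0,0,0,0],[-0.3,0,1,0,0,0,0],[-0.3,0,1,0,0,0,0],[-0.3,0,0,0,0,0,-0.67],[-0.3,0,0,0,0,0,0]]]';  python3 - <<'E'
from h import *; import pickle
s,p,d=look("w5"); pickle.dump(s,open("pics/w5.pkl","wb")); print(s["tcp_pos"],s["ee_rot"])
t,_=vision.camera("top"); cv2.imwrite("pics/t5.png",t)
cv2.imwrite("pics/w5b.png",np.vstack([cv2.resize(p,None,fx=1,fy=1)[60:384],cv2.resize(t[130:200,180:352],(512,208),interpolation=cv2.INTER_CUBIC)]))
for r in clipfit(t,s,[(614.9,-111.8,-.1)],name="top")[:0]: pass
E
```

```text
clock: 22.85
tcp_pos: [517.5, 10.0, 219.3]
ee_rot: [0.051, 0.999, -0.0, 0.0]
force: [0.1, 1.5, 0.2]
grip_width: 0.35
grip_force: 0.0
clock: 23.65
tcp_pos: [483.4, 165.7, 218.2]
ee_rot: [-0.002, 1.0, 0.0, 0.0]
force: [0.6, -0.0, 1.1]
grip_width: 0.348
grip_force: 0.0
[483.3545031  165.68143091 218.22152737] [-1.57997471e-03  9.99998711e-01  9.89937959e-05  2.68308859e-04]
```

View pics/w5b.png

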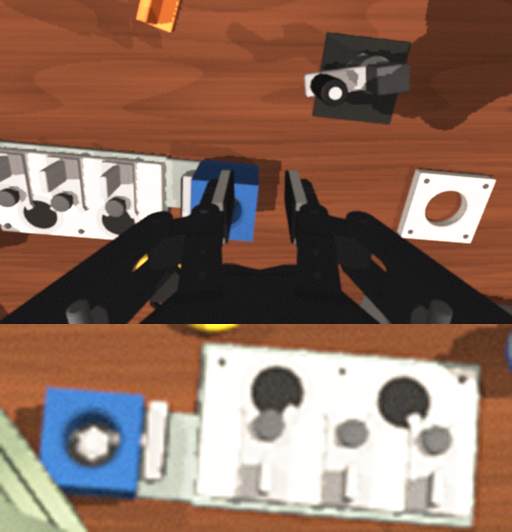

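All three clips are on their studs. The crank handle's top is at (335,93) with the boss near (390,75), the gearbox is blue at (222,200), and the housing at (445,205) is a bystander. I'll now measure the well and the crank.

Run:
```python
from h import *; import pickle
s=pickle.load(open("pics/w5.pkl","rb")); p=cv2.imread("pics/w5.png"); t=cv2.imread("pics/top0.png")
BOX=[([(-42,-42),(42,-42),(42,42),(-42,42)],0,65,True)]
h=cv2.cvtColor(t,cv2.COLOR_BGR2HSV); m=(h[...,0]>95)&(h[...,0]<130)&(h[...,1]>110); m=comp(m,(200,160)); v,u=np.nonzero(m)
mm=np.zeros((384,512),np.uint8); cv2.fillConvexPoly(mm,cv2.convexHull(np.c_[u,v].astype(np.int32)),1)
print(fit("top",BOX,mm,(632,117,-.1),None,(u.min()-8,v.min()-8,u.max()+9,v.max()+9)))
# well mouth dark/bore in top image
W=cloud("top",np.load("pics/top0.npy")); 
sel=(np.abs(W[...,2]-65)<6)&(W[...,0]>560)&(W[...,0]<700)&(W[...,1]>50)&(W[...,1]<190); q=W[sel]; print("topface",q.mean(0),cv2.minAreaRect(q[:,:2].astype(np.float32)))
for P in ((607.8,-187,36.5),(614.9,-111.8,36.5),(622.2,-37.3,36.5)): print("stud pix",np.round(pix("top",P),1))
Ww=cloud("wrist",np.load("pics/w5.npy"),s)
for lo,hi,n in ((108,122,"boss"),(132,148,"handle"),(80,92,"arm")):
    e=(Ww[...,2]>lo)&(Ww[...,2]<hi)&(Ww[...,1]>190)&(Ww[...,0]<520); q=Ww[e]; vv,uu=np.nonzero(e); print(n,e.sum(),q.mean(0) if len(q) else "",(uu.mean(),vv.mean()) if len(q) else "",cv2.minAreaRect(q[:,:2].astype(np.float32)) if len(q)>5 else "")
cv2.imwrite("pics/c6.png",np.hstack([cv2.resize(p[85:190,290:430],(560,420),interpolation=cv2.INTER_CUBIC),]))
```

```text
(array([ 6.07925421e+02,  1.19470864e+02, -8.49769310e-02]), np.float64(0.9495723247528076))
topface [607.02280364 118.55823662  64.83409159] ((607.3189086914062, 118.85369873046875), (84.12135314941406, 85.31867980957031), 84.28170013427734)
stud pix [326.5 168.2]
stud pix [298.1 166. ]
stud pix [269.9 163.6]
boss 1126 [431.80114779 279.97269626 115.20749236] (np.float64(385.0790408525755), np.float64(138.95204262877442)) ((435.76824951171875, 258.7442626953125), (26.286619186401367, 87.216064453125), 7.406625747680664)
handle 647 [439.60092498 226.3230312  139.48368536] (np.float64(332.27202472952087), np.float64(151.5610510046368)) ((440.3304443359375, 227.2076416015625), (22.820894241333008, 23.10621452331543), 77.7075424194336)
arm 865 [434.51598269 250.55037281  85.62400977] (np.float64(342.6878612716763), np.float64(138.28554913294798)) ((436.4042663574219, 254.46798706054688), (25.3637638092041, 84.48992919921875), 8.146995544433594)
```

View pics/c6.png

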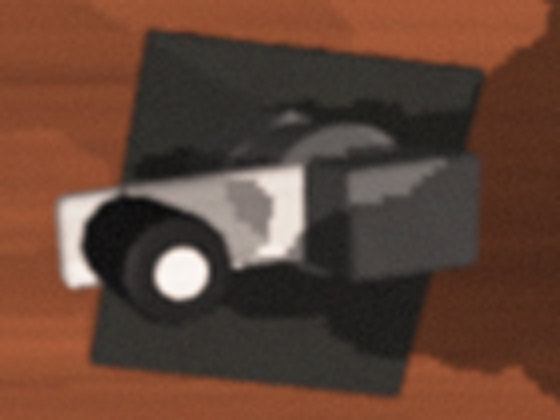

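Run:
```python
from h import *; import pickle
s=pickle.load(open("pics/w5.pkl","rb")); print(np.round(s["joint_positions"],2))
Ww=cloud("wrist",np.load("pics/w5.npy"),s)
e=(Ww[...,2]>110)&(Ww[...,2]<122)&(Ww[...,1]>255)&(Ww[...,0]<520); q=Ww[e]; r=cv2.minAreaRect(q[:,:2].astype(np.float32)); print(r)
b=np.array(r[0]); hd=np.array([440.3,227.2]); print(np.linalg.norm(hd-b),np.arctan2(*(hd-b)[::-1]))
e=(Ww[...,2]>1)&(Ww[...,2]<10)&(Ww[...,1]>200)&(Ww[...,0]<520); m=cv2.imread("pics/w5.png").max(2)<75; q=Ww[e&m]; print("mat",cv2.minAreaRect(q[:,:2].astype(np.float32)))
```

```text
[-0.24  0.64 -0.27  1.73  0.22  0.8   0.96]
((432.1208801269531, 286.7778015136719), (26.290767669677734, 30.667341232299805), 7.377729415893555)
60.13661476255672 -1.434364487553755
mat ((395.60150146484375, 323.4616394042969), (163.00599670410156, 216.8115692138672), 88.68728637695312)
```

```bash
python3 -m handwheel '[[[0.1,0,0.7,0,0,0,-0.95],[0.1,0,0.7,0,0,0,-0.95],[0.1,0,0.7,0,0,0,-0.95],[0.1,0,0.6,0,0,0,-0.95],[0.1,0,0.5,0,0,0,-0.95],[0.1,0,0.4,0,0,0,-0.95],[0.1,0,0,0,0,0,-0.95],[0.1,0,0,0,0,0,-0.95],[0.1,0,0,0,0,0,-0.95],[0.1,0,0,0,0,0,-0.95],[0.1,0,0,0,0,0,-0.95],[0.1,0,0,0,0,0,-0.9]]]' 60
python3 -c "
from h import *; import pickle
s=pickle.load(open('pics/w5.pkl','rb'));print('mat',ray('wrist',(360,138.5),4,s))
s=ctrl.sense(); print(np.round(s['joint_positions'],2))
plan((432.1,286.8,89),np.pi-1.438)"
```

```text
clock: 24.95
tcp_pos: [456.7, 247.8, 217.8]
ee_rot: [0.753, -0.658, 0.0, 0.0]
force: [-0.4, -0.0, 0.2]
grip_width: 0.549
grip_force: 0.0
mat [444.4888959  299.81851889   4.        ]
[-0.16  0.73 -0.76  1.69  0.59  0.97  2.13]
cur [456.7 247.8 217.8] phi 1.705 az 0.01 txyz [-1.68  0.77  5.15] tilt [-0. -0. -0.]
```

```bash
python3 -m handwheel '[[[0.1,-0.84,0.38,0.4,0,0,0],[0.1,-0.84,0.39,0.6,0,0,0],[0.1,0,0,0.8,0,0,0],[0.1,0,0,0.8,0,0,0],[0.1,0,0,0.8,0,0,0],[0.1,0,0,0.8,0,0,0],[0.1,0,0,0.5,0,0,0],[0.1,0,0,0.4,0,0,0],[0.1,0,0,0,0,0,0],[0.1,0,0,0,0,0,0]]]' 60
python3 -c "
from h import *
plan((432.1,286.8,89),np.pi-1.438)"
```

```text
clock: 25.95
tcp_pos: [432.1, 287.8, 90.5]
ee_rot: [0.752, -0.659, 0.0, -0.0]
force: [1.3, 0.3, 0.4]
grip_width: 0.551
grip_force: 0.0
cur [432.1 287.8  90.5] phi 1.702 az -0.01 txyz [0.04 0.   0.06] tilt [-0.  0.  0.]
```

```bash
python3 -m handwheel '[[[-1,0,0,0,0,0,0],[-1,0,0,0,0,0,0],[-1,0,0,0,0,0,0],[-1,0,0,0,0,0,0],[-1,0,0,-0.4,0,0,0],[-1,0,0,-0.8,0,0,0],[-1,0,0,-0.8,0,0,0],[-1,0,0,-0.8,0,0,0],[-1,0,0,-0.8,0,0,0],[-1,0,0,0,0,0,0]]]' 80
python3 -c "
from h import *
plan((607.5,119,180),np.pi-1.438)"
```

```text
clock: 26.95
tcp_pos: [432.4, 288.2, 182.3]
ee_rot: [0.752, -0.659, 0.0, -0.001]
force: [0.1, 0.5, -6.3]
grip_width: 0.286
grip_force: 80.1
cur [432.4 288.2 182.3] phi 1.702 az -0.01 txyz [ 7.64 -6.05  0.1 ] tilt [-0.02  0.01  0.  ]
```

```bash
python3 -m handwheel '[[[-1,0.4,-0.3,0,0,0,0],[-1,0.8,-0.64,0,0,0,0],[-1,0.8,-0.64,0,0,0,0],[-1,0.8,-0.64,0,0,0,0],[-1,0.8,-0.64,0,0,0,0],[-1,0.8,-0.64,0,0,0,0],[-1,0.8,-0.64,0,0,0,0],[-1,0.8,-0.64,0,0,0,0],[-1,0.8,-0.64,0,0,0,0],[-1,0.8,-0.63,0,0,0,0],[-1,0.04,0,0,0,0,0],[-1,0,0,0,0,0,0]]]'; python3 -c "
from h import *
plan((607.5,119,155),np.pi-1.438); print(np.round(ctrl.sense()['joint_positions'],2))
import cv2; t,d=vision.camera('top'); cv2.imwrite('pics/t7.png',cv2.resize(t[110:230,150:310],(800,600),interpolation=cv2.INTER_CUBIC))"
```

```text
clock: 28.15
tcp_pos: [606.7, 117.3, 178.7]
ee_rot: [0.752, -0.659, -0.0, 0.001]
force: [-0.7, -0.3, -5.0]
grip_width: 0.287
grip_force: 80.2
cur [606.7 117.3 178.7] phi 1.702 az -0.01 txyz [-0.07 -0.04  0.95] tilt [ 0.01 -0.    0.  ]
[ 0.08  0.92 -0.75  1.37  0.65  1.11  2.51]
```

View pics/t7.png

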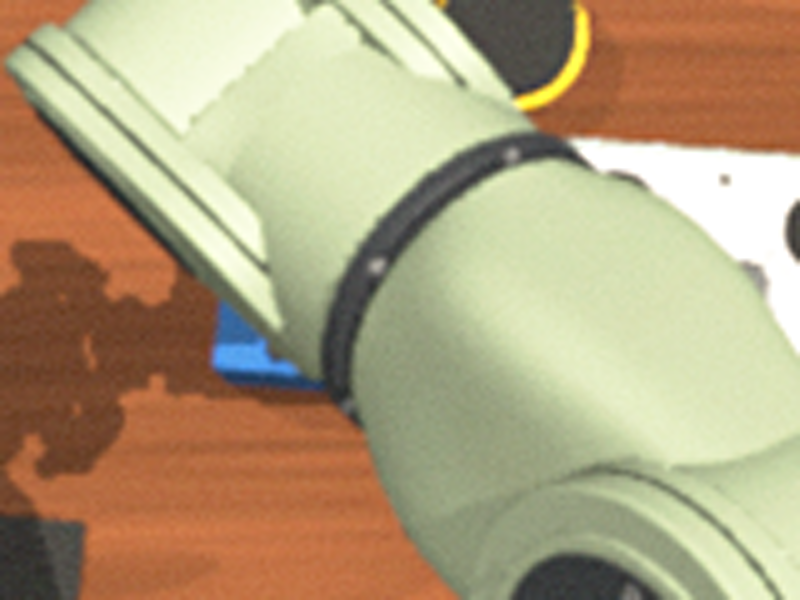

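The arm hides the well in this view; only a blue gearbox edge shows at (260,350). I'll go down by feel.

```bash
python3 -m handwheel '[[[-1,-0.07,-0.04,0.4,0,0,0],[-1,0,0,0.4,0,0,0],[-1,0,0,0.2,0,0,0],[-1,0,0,0.1,0,0,0],[-1,0,0,0,0,0,0]]]'; python3 -m handwheel '[[[-1,0,0,0.1,0,0,0],[-1,0,0,0.1,0,0,0],[-1,0,0,0.1,0,0,0],[-1,0,0,0,0,0,0]]]'
```

```text
clock: 28.7
tcp_pos: [607.6, 120.2, 152.2]
ee_rot: [0.752, -0.659, -0.0, 0.0]
force: [0.0, 0.7, -5.9]
grip_width: 0.289
grip_force: 80.0
clock: 29.1
tcp_pos: [607.6, 120.1, 144.7]
ee_rot: [0.752, -0.659, -0.0, 0.0]
force: [-0.2, 0.6, -4.9]
grip_width: 0.287
grip_force: 80.1
```

Entered the bore. Going on down to the hex.

```bash
python3 -m handwheel '[[[-1,0,0,0.15,0,0,0],[-1,0,0,0.15,0,0,0],[-1,0,0,0.1,0,0,0],[-1,0,0,0.1,0,0,0],[-1,0,0,0,0,0,0]]]'; python3 -m handwheel '[[[-1,0,0,0.08,0,0,0],[-1,0,0,0.08,0,0,0],[-1,0,0,0.08,0,0,0],[-1,0,0,0,0,0,0]]]'
```

```text
clock: 29.6
tcp_pos: [607.6, 120.1, 132.2]
ee_rot: [0.752, -0.659, -0.0, 0.0]
force: [-0.3, -0.6, -4.4]
grip_width: 0.287
grip_force: 80.2
clock: 30.0
tcp_pos: [607.7, 120.2, 126.6]
ee_rot: [0.752, -0.659, 0.0, -0.0]
force: [0.4, -0.3, -1.7]
grip_width: 0.29
grip_force: 80.6
```

```bash
python3 -m handwheel '[[[-1,0,0,0.06,0,0,0],[-1,0,0,0.06,0,0,0],[-1,0,0,0,0,0,0]]]'
```

```text
clock: 30.3
tcp_pos: [607.3, 119.9, 123.0]
ee_rot: [0.752, -0.659, -0.0, 0.001]
force: [-2.9, 0.1, -5.6]
grip_width: 0.29
grip_force: 80.2
```

```bash
python3 -m handwheel '[[[-1,0,0,0.08,0,0,0],[-1,0,0,0.08,0,0,0],[-1,0,0,0.08,0,0,0],[-1,0,0,0,0,0,0]]]'
```

```text
clock: 30.7
tcp_pos: [607.4, 119.9, 117.0]
ee_rot: [0.752, -0.659, -0.0, 0.001]
force: [-5.5, -2.6, -5.9]
grip_width: 0.287
grip_force: 80.2
```

```bash
python3 -m handwheel '[[[-1,0,0,0.1,0,0,0],[-1,0,0,0.1,0,0,0],[-1,0,0,0.1,0,0,0],[-1,0,0,0.1,0,0,0],[-1,0,0,0,0,0,0]]]'; python3 -m handwheel '[[[-1,0,0,0.1,0,0,0],[-1,0,0,0.1,0,0,0],[-1,0,0,0.1,0,0,0],[-1,0,0,0.06,0,0,0],[-1,0,0,0,0,0,0]]]'
```

```text
clock: 31.2
tcp_pos: [607.3, 119.9, 107.1]
ee_rot: [0.752, -0.659, -0.0, 0.001]
force: [-5.0, -2.2, -6.3]
grip_width: 0.289
grip_force: 80.2
clock: 31.7
tcp_pos: [607.3, 119.9, 98.2]
ee_rot: [0.752, -0.659, -0.0, 0.001]
force: [-4.1, -2.3, -5.5]
grip_width: 0.288
grip_force: 80.4
```

```bash
python3 -m handwheel '[[[-1,0,0,0.06,0,0,0],[-1,0,0,0.06,0,0,0],[-1,0,0,0.06,0,0,0],[-1,0,0,0,0,0,0]]]'
```

```text
clock: 32.1
tcp_pos: [607.7, 120.0, 96.8]
ee_rot: [0.752, -0.659, 0.001, -0.0]
force: [-18.3, -8.7, 47.1]
grip_width: 0.287
grip_force: 87.6
```

```bash
python3 -m handwheel '[[[-1,0,0,-0.1,0,0,0],[0.1,0,0,0,0,0,0],[0.1,0,0,0,0,0,0],[0.1,0,0,0,0,0,0],[0.1,0,0,-0.5,0,0,0],[0.1,0,0,-0.8,0,0,0],[0.1,0,0,-0.8,0,0,0],[0.1,0,0,-0.8,0,0,0],[0.1,0,0,-0.3,0,0,1],[0.1,0,0,0,0,0,1],[0.1,0,0,0,0,0,1],[0.1,0,0,0,0,0,1]]]'; python3 -m handwheel '[[[0.1,0,0,0,0,0,1],[0.1,0,0,0,0,0,1],[0.1,0,0,0,0,0,1],[0.1,0,0,0,0,0,1],[0.1,0,0,0,0,0,1],[0.1,0,0,0,0,0,1],[0.1,0,0,0,0,0,1],[0,0,0,0,0,0,0.35],[-0.1,0,0,0,0,0,0]]]'; python3 -c "
from h import *
s=ctrl.sense(); print(np.round(s['joint_positions'],2))
p,d=vision.camera('wrist'); W=cloud('wrist',d,s)
e=(W[...,2]>136)&(W[...,2]<155)&(W[...,0]>500)&(W[...,0]<690)&(W[...,1]>20)&(W[...,1]<200); q=W[e]; print(e.sum(), cv2.minAreaRect(q[:,:2].astype(np.float32)) if len(q)>4 else '', q[:,2].mean())
plan((615.3,60.5,103),0)"
```

```text
clock: 33.3
tcp_pos: [607.9, 120.4, 177.6]
ee_rot: [-0.521, 0.853, -0.0, 0.001]
force: [0.0, 0.4, -0.6]
grip_width: 0.552
grip_force: 0.0
clock: 34.2
tcp_pos: [607.8, 120.7, 177.4]
ee_rot: [0.0, 1.0, 0.0, 0.0]
force: [-0.6, -0.2, -0.3]
grip_width: 0.447
grip_force: 0.0
[-0.11  0.85 -0.3   1.37  0.27  0.96  1.1 ]
887 ((613.2315063476562, 59.77064514160156), (22.519773483276367, 23.394630432128906), 22.38953971862793) 144.85197854444365
cur [607.8 120.6 177.3] phi 0.002 az 0.01 txyz [-0.3  -2.4   2.97] tilt [ 0.  0. -0.]
```

```bash
python3 -m handwheel '[[[-0.1,-0.12,-0.8,0,0,0,0],[-0.1,-0.12,-0.8,0,0,0,0],[-0.1,0,-0.82,0.4,0,0,0],[-0.1,0,0,0.8,0,0,0],[-0.1,0,0,0.8,0,0,0],[-0.1,0,0,0.6,0,0,0],[-0.1,0,0,0.35,0,0,0],[-0.1,0,0,0,0,0,0],[-1,0,0,0,0,0,0],[-1,0,0,0,0,0,0],[-1,0,0,0,0,0,0],[-1,0,0,0,0,0,0]]]' 40;python3 - <<'E'
import numpy as np
# circle about axis from crank angle -82.4deg, clockwise
a=np.radians(-82.4-15*np.arange(0,25)); P=60*np.c_[np.cos(a),np.sin(a)]; D=np.diff(P,axis=0)/25
for k,d in enumerate(D): print(k,"tx %.2f ty %.2f"%(-d[0],d[1]))
E
```

```text
clock: 35.45
tcp_pos: [614.1, 59.5, 103.5]
ee_rot: [-0.0, 1.0, -0.0, 0.001]
force: [1.5, -1.5, 7.0]
grip_width: 0.27
grip_force: 39.9
0 tx 0.63 ty -0.00
1 tx 0.61 ty 0.16
2 tx 0.54 ty 0.31
3 tx 0.44 ty 0.44
4 tx 0.31 ty 0.54
5 tx 0.16 ty 0.60
6 tx 0.00 ty 0.63
7 tx -0.16 ty 0.61
8 tx -0.31 ty 0.54
9 tx -0.44 ty 0.44
10 tx -0.54 ty 0.31
11 tx -0.60 ty 0.16
12 tx -0.63 ty 0.00
13 tx -0.61 ty -0.16
14 tx -0.54 ty -0.31
15 tx -0.44 ty -0.44
16 tx -0.31 ty -0.54
17 tx -0.16 ty -0.60
18 tx -0.00 ty -0.63
19 tx 0.16 ty -0.61
20 tx 0.31 ty -0.54
21 tx 0.44 ty -0.44
22 tx 0.54 ty -0.31
23 tx 0.60 ty -0.16
```

```bash
python3 -m handwheel '[[[-1,0.63,0,0,0,0,0],[-1,0.61,0.16,0,0,0,0],[-1,0.54,0.31,0,0,0,0],[-1,0.44,0.44,0,0,0,0],[-1,0.31,0.54,0,0,0,0],[-1,0.16,0.6,0,0,0,0]]]'; python3 -m handwheel '[[[-1,0,0.63,0,0,0,0],[-1,-0.16,0.61,0,0,0,0],[-1,-0.31,0.54,0,0,0,0],[-1,-0.44,0.44,0,0,0,0],[-1,-0.54,0.31,0,0,0,0],[-1,-0.6,0.16,0,0,0,0]]]'
```

```text
clock: 36.05
tcp_pos: [546.3, 110.0, 103.5]
ee_rot: [0.0, 1.0, -0.001, 0.0]
force: [1.3, -5.8, 5.7]
grip_width: 0.27
grip_force: 40.9
clock: 36.65
tcp_pos: [597.3, 179.1, 103.4]
ee_rot: [-0.001, 1.0, 0.0, -0.001]
force: [-7.2, -2.8, 7.2]
grip_width: 0.269
grip_force: 41.3
```

```bash
python3 -m handwheel '[[[-1,-0.63,0,0,0,0,0],[-1,-0.61,-0.16,0,0,0,0],[-1,-0.54,-0.31,0,0,0,0],[-1,-0.44,-0.44,0,0,0,0],[-1,-0.31,-0.54,0,0,0,0],[-1,-0.16,-0.6,0,0,0,0]]]'; python3 -m handwheel '[[[-1,0,-0.63,0,0,0,0],[-1,0.16,-0.61,0,0,0,0],[-1,0.31,-0.54,0,0,0,0],[-1,0.44,-0.44,0,0,0,0],[-1,0.54,-0.31,0,0,0,0],[-1,0.6,-0.16,0,0,0,0]]]'
```

```text
clock: 37.25
tcp_pos: [665.8, 128.5, 103.6]
ee_rot: [-0.001, 1.0, 0.002, 0.001]
force: [0.5, 5.8, 3.4]
grip_width: 0.273
grip_force: 40.7
clock: 37.85
tcp_pos: [614.7, 59.4, 103.7]
ee_rot: [0.0, 1.0, 0.0, 0.002]
force: [5.8, 3.7, -0.2]
grip_width: 0.269
grip_force: 40.4
```

Run:
```python
from h import *
a,_=vision.camera("side"); o=cv2.imread("pics/side0.png")
u,v=map(int,pix("side",(611,45,26))); print(u,v)
c=lambda i: cv2.resize(i[v-35:v+35,u-45:u+45],(400,311),interpolation=cv2.INTER_CUBIC)
cv2.imwrite("pics/s8.png",np.hstack([c(o),c(a)]))
```

```text
264 196
```

View pics/s8.png

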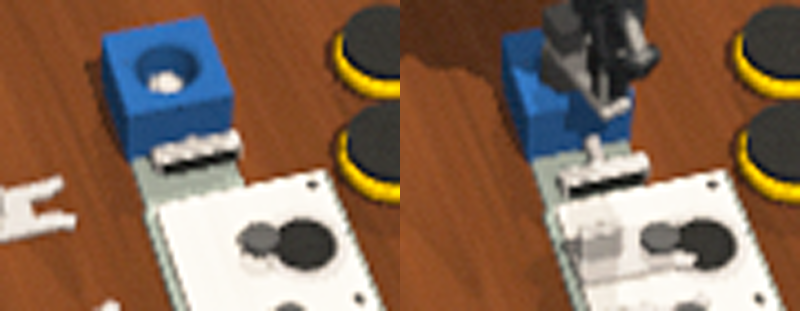

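The side view (left before, right now) shows the jaw moved about 24 px for 25 mm. A gap of roughly 10 px to the plate remains, so I wind on carefully.

```bash
python3 -m handwheel '[[[-1,0.63,0,0,0,0,0],[-1,0.61,0.16,0,0,0,0],[-1,0.54,0.31,0,0,0,0],[-1,0.44,0.44,0,0,0,0]]]'; python3 -m handwheel '[[[-1,0.31,0.54,0,0,0,0]]]';  python3 -m handwheel '[[[-1,0.16,0.6,0,0,0,0]]]'
```

```text
clock: 38.3
tcp_pos: [558.8, 81.3, 103.5]
ee_rot: [0.001, 1.0, -0.001, 0.001]
force: [4.7, -4.6, 2.7]
grip_width: 0.269
grip_force: 41.0
clock: 38.4
tcp_pos: [550.7, 94.8, 103.5]
ee_rot: [0.001, 1.0, -0.001, 0.0]
force: [1.7, -6.4, 5.8]
grip_width: 0.269
grip_force: 41.2
clock: 38.5
tcp_pos: [546.3, 109.9, 103.4]
ee_rot: [0.0, 1.0, -0.001, -0.0]
force: [-0.9, -7.5, 8.9]
grip_width: 0.268
grip_force: 41.4
```

Run:
```python
from h import *
a,_=vision.camera("side"); o=cv2.imread("pics/side0.png")
u,v=map(int,pix("side",(614,30,22))); 
c=lambda i: cv2.resize(i[v-25:v+25,u-33:u+33],(790,598),interpolation=cv2.INTER_CUBIC)
cv2.imwrite("pics/s9.png",c(a)); 
d=np.array([.1,.995,0]);o3=np.array([622.2,-37.3,0])
for y in (60,65,70,75,80): 
    q=pix("side",o3+d*y+[-32,-0.1*-32*1,26]); print(y,[(q[0]-u+33)*790/66,(q[1]-v+25)*598/50])
```

```text
60 [np.float64(342.92424244458863), np.float64(325.8969732038151)]
65 [np.float64(338.1835648855644), np.float64(312.33848153786874)]
70 [np.float64(333.4629834447308), np.float64(298.8374654221186)]
75 [np.float64(328.76237060873603), np.float64(285.39356016423847)]
80 [np.float64(324.0815999407423), np.float64(272.00640415077197)]
```

View pics/s9.png

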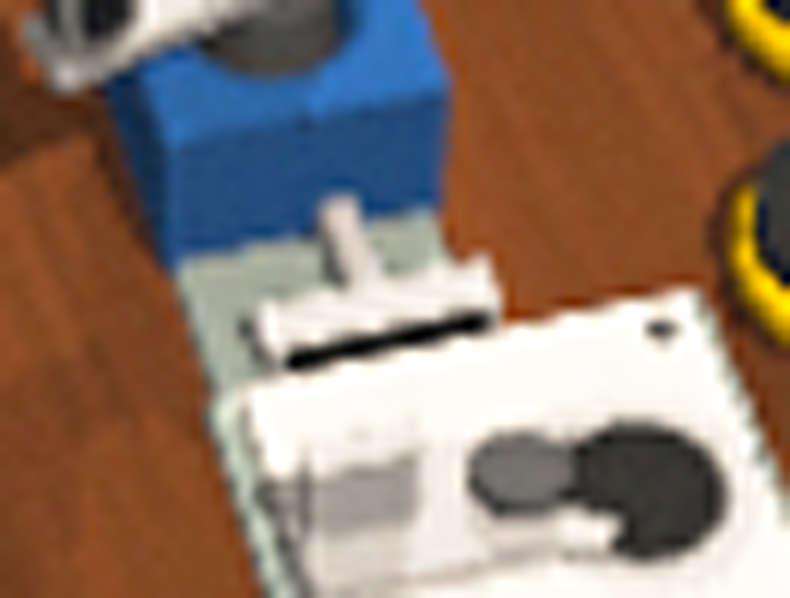

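The jaw's black face is now nearly touching the plate's edge at (380,345). From here I go in small steps and watch the force.

```bash
python3 -m handwheel '[[[-1,0.02,0.21,0,0,0,0],[-1,0,0,0,0,0,0]]]';  python3 -m handwheel '[[[-1,0,0.21,0,0,0,0],[-1,0,0,0,0,0,0]]]'; python3 -m handwheel '[[[-1,-0.02,0.21,0,0,0,0],[-1,0,0,0,0,0,0]]]'
```

```text
clock: 38.75
tcp_pos: [545.8, 116.2, 103.4]
ee_rot: [-0.0, 1.0, -0.001, -0.0]
force: [-6.2, -3.4, 14.1]
grip_width: 0.269
grip_force: 41.8
clock: 38.95
tcp_pos: [545.8, 121.3, 103.4]
ee_rot: [-0.0, 1.0, -0.001, -0.0]
force: [-7.2, -4.5, 14.9]
grip_width: 0.268
grip_force: 41.9
clock: 39.15
tcp_pos: [546.2, 126.0, 103.4]
ee_rot: [-0.0, 1.0, -0.001, -0.001]
force: [-7.1, -7.0, 16.8]
grip_width: 0.267
grip_force: 42.3
```

```bash
for r in '[[[-1,-0.04,0.21,0,0,0,0],[-1,0,0,0,0,0,0]]]' '[[[-1,-0.05,0.2,0,0,0,0],[-1,0,0,0,0,0,0]]]'; do :; done; python3 -m handwheel '[[[-1,-0.04,0.21,0,0,0,0],[-1,0,0,0,0,0,0]]]'; python3 -m handwheel '[[[-1,-0.05,0.2,0,0,0,0],[-1,0,0,0,0,0,0]]]';python3 -m handwheel '[[[-1,-0.07,0.2,0,0,0,0],[-1,0,0,0,0,0,0]]]'
```

```text
clock: 39.35
tcp_pos: [546.9, 130.6, 103.4]
ee_rot: [0.0, 1.0, -0.002, -0.001]
force: [-10.0, -9.9, 19.9]
grip_width: 0.27
grip_force: 42.8
clock: 39.55
tcp_pos: [548.0, 135.1, 103.4]
ee_rot: [0.0, 1.0, -0.002, -0.001]
force: [-11.8, -12.1, 23.7]
grip_width: 0.273
grip_force: 43.3
clock: 39.75
tcp_pos: [549.5, 140.0, 103.4]
ee_rot: [0.0, 1.0, -0.002, -0.002]
force: [-13.8, -12.2, 24.8]
grip_width: 0.27
grip_force: 43.6
```

```bash
python3 -m handwheel '[[[-1,-0.04,0.19,-0.06,0,0,0],[-1,0,0,0,0,0,0]]]'; python3 -m handwheel '[[[-1,-0.06,0.18,-0.04,0,0,0],[-1,0,0,0,0,0,0]]]';python3 -m handwheel '[[[-1,-0.1,0.18,0,0,0,0],[-1,0,0,0,0,0,0]]]'
```

```text
clock: 39.95
tcp_pos: [551.6, 144.6, 104.1]
ee_rot: [0.0, 1.0, -0.002, -0.001]
force: [0.8, -10.3, 0.3]
grip_width: 0.27
grip_force: 41.5
clock: 40.15
tcp_pos: [553.9, 150.8, 105.1]
ee_rot: [-0.0, 1.0, -0.001, 0.0]
force: [6.0, -3.9, -8.5]
grip_width: 0.277
grip_force: 40.1
clock: 40.35
tcp_pos: [556.3, 155.5, 105.1]
ee_rot: [-0.0, 1.0, -0.0, 0.0]
force: [4.9, -2.9, -5.7]
grip_width: 0.268
grip_force: 40.2
```

```bash
python3 -m handwheel '[[[-1,-0.12,0.17,0,0,0,0],[-1,0,0,0,0,0,0]]]'; python3 -m handwheel '[[[-1,-0.14,0.16,0.02,0,0,0],[-1,0,0,0,0,0,0]]]';python3 -m handwheel '[[[-1,-0.15,0.15,0,0,0,0],[-1,0,0,0,0,0,0]]]'
```

```text
clock: 40.55
tcp_pos: [559.3, 159.8, 105.1]
ee_rot: [-0.0, 1.0, -0.0, 0.0]
force: [4.7, -2.8, -5.9]
grip_width: 0.269
grip_force: 40.2
clock: 40.75
tcp_pos: [562.7, 163.6, 104.5]
ee_rot: [-0.0, 1.0, -0.001, 0.0]
force: [3.4, -5.5, -3.1]
grip_width: 0.266
grip_force: 40.4
clock: 40.95
tcp_pos: [566.5, 166.8, 104.5]
ee_rot: [0.0, 1.0, -0.001, 0.0]
force: [4.0, -7.1, -4.4]
grip_width: 0.273
grip_force: 40.4
```

```bash
python3 -m handwheel '[[[-1,-0.17,0.13,0,0,0,0],[-1,0,0,0,0,0,0]]]'; python3 -m handwheel '[[[-1,-0.18,0.12,0,0,0,0],[-1,0,0,0,0,0,0]]]';python3 -m handwheel '[[[-1,-0.19,0.1,0,0,0,0],[-1,0,0,0,0,0,0]]]'
```

```text
clock: 41.15
tcp_pos: [570.7, 169.8, 104.4]
ee_rot: [0.0, 1.0, -0.001, -0.0]
force: [2.8, -7.6, -3.9]
grip_width: 0.267
grip_force: 40.6
clock: 41.35
tcp_pos: [575.1, 172.5, 104.4]
ee_rot: [0.0, 1.0, -0.001, -0.0]
force: [3.8, -9.0, -4.5]
grip_width: 0.27
grip_force: 40.7
clock: 41.55
tcp_pos: [579.5, 174.7, 104.3]
ee_rot: [0.0, 1.0, -0.002, -0.001]
force: [0.6, -10.5, -3.0]
grip_width: 0.271
grip_force: 41.1
```

```bash
python3 -m handwheel '[[[-1,-0.2,0.05,0,0,0,0],[-1,0,0,0,0,0,0]]]'; python3 -m handwheel '[[[-1,-0.2,0.05,0,0,0,0],[-1,0,0,0,0,0,0]]]';python3 -m handwheel '[[[-1,-0.21,0.03,0,0,0,0],[-1,0,0,0,0,0,0]]]'
```

```text
clock: 41.75
tcp_pos: [584.0, 176.2, 104.3]
ee_rot: [0.0, 1.0, -0.002, -0.001]
force: [-3.1, -9.0, 0.3]
grip_width: 0.269
grip_force: 41.6
clock: 41.95
tcp_pos: [588.5, 177.6, 104.3]
ee_rot: [0.0, 1.0, -0.002, -0.002]
force: [-6.5, -8.0, 2.7]
grip_width: 0.27
grip_force: 41.8
clock: 42.15
tcp_pos: [593.3, 178.7, 104.3]
ee_rot: [-0.0, 1.0, -0.001, -0.002]
force: [-10.5, -7.7, 4.0]
grip_width: 0.27
grip_force: 42.4
```

```bash
python3 -m handwheel '[[[-1,-0.21,0.01,0,0,0,0],[-1,0,0,0,0,0,0]]]'; python3 -m handwheel '[[[-1,-0.21,-0.01,0,0,0,0],[-1,0,0,0,0,0,0]]]';python3 -m handwheel '[[[-1,-0.21,-0.03,0,0,0,0],[-1,0,0,0,0,0,0]]]'
```

```text
clock: 42.35
tcp_pos: [598.2, 179.2, 104.4]
ee_rot: [-0.0, 1.0, -0.001, -0.002]
force: [-12.0, -5.6, 4.7]
grip_width: 0.269
grip_force: 42.4
clock: 42.55
tcp_pos: [602.8, 179.4, 104.4]
ee_rot: [-0.0, 1.0, -0.001, -0.003]
force: [-16.8, -4.3, 9.0]
grip_width: 0.267
grip_force: 42.5
clock: 42.75
tcp_pos: [607.4, 179.3, 104.4]
ee_rot: [-0.001, 1.0, -0.001, -0.004]
force: [-22.5, -3.3, 11.7]
grip_width: 0.273
grip_force: 42.5
```

```bash
python3 -m handwheel '[[[-1,-0.2,-0.04,0,0,0,0],[-1,0,0,0,0,0,0]]]'; python3 -m handwheel '[[[-1,-0.2,-0.06,0,0,0,0],[-1,0,0,0,0,0,0]]]'
python3 - <<'E'
from h import *
s=ctrl.sense(); print(s["moment"])
a,_=vision.camera("side")
u,v=map(int,pix("side",(614,30,22))); 
c=lambda i: cv2.resize(i[v-35:v+15,u-33:u+33],(790,598),interpolation=cv2.INTER_CUBIC)
cv2.imwrite("pics/s10.png",c(a))
E
```

```text
clock: 42.95
tcp_pos: [612.9, 179.1, 104.7]
ee_rot: [-0.001, 1.0, 0.0, -0.003]
force: [-16.2, 1.2, 10.4]
grip_width: 0.268
grip_force: 42.1
clock: 43.15
tcp_pos: [618.5, 178.1, 104.9]
ee_rot: [-0.001, 1.0, 0.001, -0.002]
force: [-13.5, 2.9, 8.1]
grip_width: 0.273
grip_force: 42.2
[ 1.09452064  2.93218937 -0.07695583]
```

View pics/s10.png

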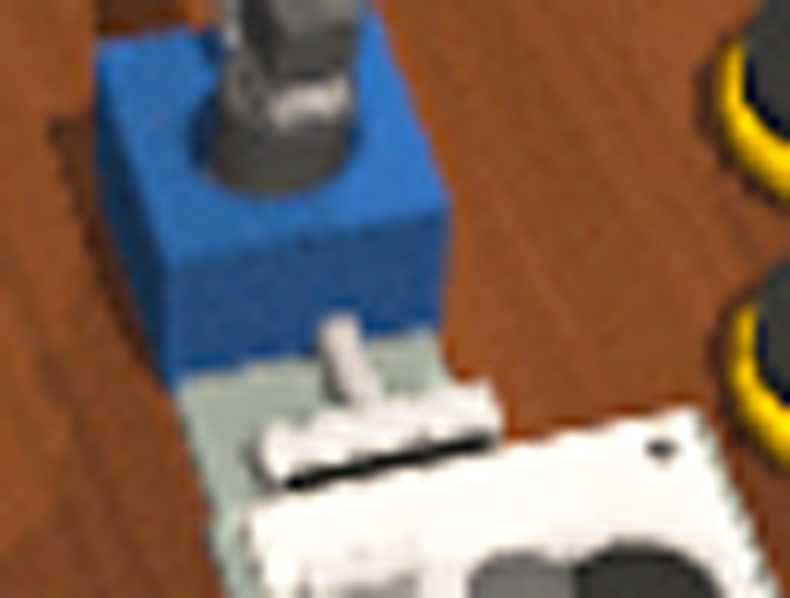

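Run:
```python
from h import *
a=cv2.imread("pics/s9.png"); b=cv2.imread("pics/s10.png")
t=a[255:345,235:510]  # jaw
def m(t,I,x,y):
    r=cv2.matchTemplate(I,t,cv2.TM_CCOEFF_NORMED); _,v,_,l=cv2.minMaxLoc(r); print(v,l[0]-x,l[1]-y-119.6)
m(t,b,235,255)
m(a[60:250,180:450],b,180,60)
m(a[290:440,500:790],b,500,290)
# jaw by depth
p,d=vision.camera("side"); W=cloud("side",d)
e=(W[...,2]>20)&(W[...,2]<32)&(W[...,0]>560)&(W[...,0]<670)&(W[...,1]>15)&(W[...,1]<75)
o=np.array([622.2,-37.3]);dy=np.array([.1,.995]); q=W[e]; y=(q[:,:2]-o)@dy+50; print("jaw stand-y range",np.percentile(y,[2,10,50,90,98]),len(y))
q=W[(W[...,2]>13)&(W[...,2]<22)&(W[...,0]>560)&(W[...,0]<670)&(W[...,1]>-30)&(W[...,1]<50)]; y=(q[:,:2]-o)@dy+50; print("plate end",np.percentile(y,[90,98,99.5]))
e=(W[...,0]>540)&(W[...,0]<680)&(W[...,1]>50)&(W[...,1]<200)&(W[...,2]>86)&(W[...,2]<97); q=W[e]; print("arm",len(q),cv2.minAreaRect(q[:,:2].astype(np.float32)),np.median(q[:,2]))
```

```text
0.9678151607513428 2 1.4000000000000057
0.9950739741325378 0 -0.5999999999999943
0.9995143413543701 0 0.4000000000000057
jaw stand-y range [103.99133752 107.18706577 118.19438191 158.50912425 160.45574242] 126
plate end [111.85285606 125.06168413 128.55136584]
arm 59 ((611.7444458007812, 143.58824157714844), (24.97540855407715, 91.67186737060547), 0.43909987807273865) 90.96403585920439
```

Template matching shows the jaw moved only about 0.7 mm since 450°, so it is at its stop. The crank is still seated, with its arm at z = 91. I'll release the handle, recheck the jaw and locate the boss.

```bash
python3 -m handwheel '[[[-1,0.3,0.05,0,0,0,0],[-0.1,0,0,0,0,0,0],[-0.1,0,0,0,0,0,0],[-0.1,0,0,0,0,0,0],[-0.1,0,0,-0.6,0,0,0],[-0.1,0,0,-0.9,0,0,0],[-0.1,0,0,-0.9,0,0,0],[-0.1,0,0,-0.9,0,0,0],[0.1,0,0,-0.9,0,0,0],[0.1,-0.5,0.5,-0.6,0,0,0],[0.1,-0.5,0.5,0,0,0,0],[0.1,0,0,0,0,0,0]]]'
python3 - <<'E'
from h import *
p,d=vision.camera("side"); cv2.imwrite("pics/s11raw.png",p)
u,v=map(int,pix("side",(614,30,22))); b=cv2.resize(p[v-35:v+15,u-33:u+33],(790,598),interpolation=cv2.INTER_CUBIC)
t=cv2.imread("pics/s9.png")[255:345,235:510]; r=cv2.matchTemplate(b,t,cv2.TM_CCOEFF_NORMED); _,q,_,l=cv2.minMaxLoc(r); print("jaw shift",q,l[0]-235,l[1]-255-119.6)
o=cv2.imread("pics/side0.png"); b=cv2.resize(o[v-40:v+15,u-33:u+33],(790,658),interpolation=cv2.INTER_CUBIC); r=cv2.matchTemplate(b,t,cv2.TM_CCOEFF_NORMED); _,q,_,l=cv2.minMaxLoc(r); print("jaw shift start",q,l[0]-235,l[1]-255-179.4)
s=ctrl.sense(); print(s["tcp_pos"]); p,d=vision.camera("wrist"); W=cloud("wrist",d,s); cv2.imwrite("pics/w11.png",p)
def rect(lo,hi,*m):
    e=(W[...,2]>lo)&(W[...,2]<hi)&(np.abs(W[...,0]-607)<85)&(np.abs(W[...,1]-119)<85); q=W[e]; 
    print(lo,len(q),cv2.minAreaRect(q[:,:2].astype(np.float32)) if len(q)>5 else "",q.mean(0) if len(q) else "")
rect(138,152); rect(116,128); rect(86,97)
E
```

```text
clock: 44.45
tcp_pos: [638.4, 204.1, 224.6]
ee_rot: [-0.001, 1.0, 0.0, 0.0]
force: [0.4, 0.0, -0.7]
grip_width: 0.547
grip_force: 0.0
jaw shift 0.9795554280281067 2 1.4000000000000057
jaw shift start 0.8044778108596802 -27 -71.4
[637.83132762 203.11976868 224.29152812]
138 633 ((606.2252807617188, 178.1588592529297), (22.925519943237305, 23.14180564880371), 87.5483169555664) [605.31149773 178.58404876 147.19494135]
116 993 ((608.7925415039062, 146.78732299804688), (26.198511123657227, 86.250732421875), 6.667914867401123) [610.28536766 123.86242516 122.55048472]
86 930 ((606.4470825195312, 149.56011962890625), (24.47815704345703, 87.54988098144531), 6.81556510925293) [603.1870394  154.94406072  92.95549547]
```

Run:
```python
from h import *
p=cv2.imread("pics/w11.png"); s=ctrl.sense(); u,v=map(int,pix("wrist",(606,40,26),s)); print(u,v)
t,d=vision.camera("top"); U,V=map(int,pix("top",(606,40,26))); print(U,V)
u=max(u,35); v=min(max(v,30),354)
cv2.imwrite("pics/j.png",np.hstack([cv2.resize(p[v-30:v+30,u-35:u+35],(400,343),interpolation=cv2.INTER_CUBIC),cv2.resize(t[V-30:V+30,U-35:U+35],(400,343),interpolation=cv2.INTER_CUBIC)]))
W=cloud("top",d)
o=np.array([622.2,-37.3]);dy=np.array([.1,.995]); dx=np.array([.995,-.1])
r=(W[...,:2]-o); y=r@dy+50; x=r@dx
for xs in (-45,-35,-25,-15):
    m=(np.abs(x-xs)<4)&(y>90)&(y<170); i=np.argsort(y[m]); print(xs,[(int(a),int(b)) for a,b in zip(y[m][i],W[...,2][m][i])][::3])
```

```text
131 146
240 170
-45 [(90, 22), (92, 14), (95, 22), (98, 19), (101, 18), (103, 18), (106, 17), (109, 26), (111, 25), (114, 26), (117, 26), (119, 25), (122, 27), (125, 23), (127, 7), (130, 7), (133, 5), (136, 7), (138, 5), (141, 10), (144, 3), (147, 2), (149, 6), (152, 8), (154, 6), (157, 10), (160, 8), (161, 53), (161, 39), (164, 65), (166, 64), (169, 67)]
-35 [(91, 19), (93, 19), (96, 13), (97, 23), (99, 19), (102, 22), (104, 17), (107, 19), (110, 24), (113, 22), (115, 33), (118, 26), (121, 29), (123, 29), (126, 25), (129, 10), (131, 9), (134, 10), (137, 10), (139, 7), (142, 5), (145, 6), (147, 4), (150, 11), (153, 5), (156, 3), (158, 3), (161, 8), (162, 63), (165, 62), (167, 62), (169, 67)]
-25 [(91, 12), (94, 18), (97, 18), (100, 21), (103, 16), (105, 16), (110, 24), (113, 22), (116, 28), (118, 29), (121, 25), (124, 24), (126, 26), (129, 3), (130, 22), (132, 5), (135, 21), (137, 10), (137, 26), (140, 7), (143, 19), (145, 25), (145, 20), (148, 3), (151, 10), (153, 1), (154, 22), (156, 19), (159, 20), (161, 12), (161, 15), (165, 66), (168, 63)]
-15 [(90, 16), (92, 21), (95, 15), (98, 19), (101, 24), (103, 19), (106, 15), (109, 22), (111, 23), (114, 26), (117, 27), (119, 22), (122, 27), (125, 28), (130, 24), (133, 25), (135, 20), (138, 9), (143, 24), (146, 17), (151, 20), (154, 22), (157, 12), (161, 49), (162, 40), (166, 63), (167, 65), (169, 62)]
```

View pics/j.png

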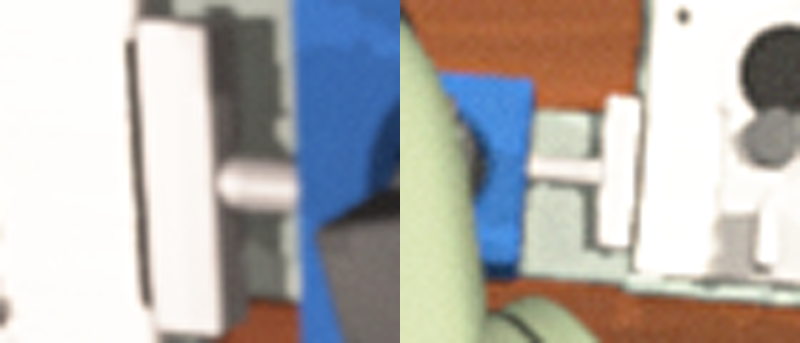

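The close views show the jaw's rubber pressed against the plate edge with no gap. The jaw is closed, so I fetch the crank.

Run:
```python
from h import *
s=ctrl.sense(); p,d=vision.camera("wrist"); W=cloud("wrist",d,s)
e=(W[...,2]>116)&(W[...,2]<128)&(np.abs(W[...,0]-607)<50)&(np.abs(W[...,1]-119)<22); q=W[e]; print(cv2.minAreaRect(q[:,:2].astype(np.float32)))
b=np.array(cv2.minAreaRect(q[:,:2].astype(np.float32))[0]); h=np.array([606.2,178.2]); psi=np.arctan2(*(h-b)[::-1]); print(psi,np.linalg.norm(h-b)); 
plan((610,119.5,180),psi-np.pi,s); plan((610,119.5,180),psi,s); print(np.round(s["joint_positions"],2))
```

```text
((612.2670288085938, 118.82526397705078), (26.62712287902832, 29.994571685791016), 6.766302108764648)
1.6726248975407287 59.683901651611286
cur [637.5 202.2 224.5] phi -0.0 az 9.79 txyz [-3.18 -1.43  1.78] tilt [-0.  0. -0.]
cur [637.5 202.2 224.5] phi -0.0 az -11.15 txyz [3.18 1.43 1.78] tilt [ 0. -0.  0.]
[-0.25  0.88 -0.27  1.08  0.23  1.2   1.06]
```

```bash
python3 -m handwheel '[[[0.1,0,0,0,0,0,0.98],[0.1,0,0,0,0,0,0.98],[0.1,0,0,0,0,0,0.98],[0.1,0,0,0,0,0,0.98],[0.1,0,0,0,0,0,0.98],[0.1,0,0,0,0,0,0.98],[0.1,0,0,0,0,0,0.98],[0.1,0,0,0,0,0,0.98],[0.1,0,0,0,0,0,0.98],[0.1,0,0,0,0,0,0.97],[0.1,0,0,0,0,0,0]]]'; python3 -c "
from h import *
plan((611.5,119,98),1.675-np.pi); print(np.round(ctrl.sense()['joint_positions'],2))"
```

```text
clock: 45.75
tcp_pos: [637.5, 202.3, 224.9]
ee_rot: [0.671, 0.741, -0.0, 0.0]
force: [-0.3, -0.4, -0.1]
grip_width: 0.549
grip_force: 0.0
cur [637.5 202.3 224.9] phi -1.472 az -0.03 txyz [-3.2  -1.38  5.08] tilt [-0.  0.  0.]
[-0.4   0.88  0.11  1.09 -0.09  1.17 -0.19]
```

```bash
python3 -m handwheel '[[[0.1,-0.8,-0.35,0,0,0,0],[0.1,-0.8,-0.35,0,0,0,0],[0.1,-0.8,-0.34,0,0,0,0],[0.1,-0.8,-0.34,0.4,0,0,0],[0.1,0,0,0.8,0,0,0],[0.1,0,0,0.8,0,0,0],[0.1,0,0,0.8,0,0,0],[0.1,0,0,0.8,0,0,0],[0.1,0,0,0.8,0,0,0],[0.1,0,0,0.4,0,0,0],[0.1,0,0,0.26,0,0,0],[0.1,0,0,0,0,0,0]]]'; python3 -m handwheel '[[[-1,0,0,0,0,0,0],[-1,0,0,0,0,0,0],[-1,0,0,0,0,0,0],[-1,0,0,0,0,0,0]]]' 80
```

```text
clock: 46.95
tcp_pos: [611.5, 119.4, 98.1]
ee_rot: [0.669, 0.743, -0.0, -0.0]
force: [-0.7, -0.8, 1.0]
grip_width: 0.55
grip_force: 0.0
clock: 47.35
tcp_pos: [610.9, 119.7, 98.9]
ee_rot: [0.67, 0.743, -0.0, -0.0]
force: [-6.8, 0.6, 3.6]
grip_width: 0.285
grip_force: 77.7
```

Held with little side force. I'll lift straight up in gentle steps.

```bash
python3 -m handwheel '[[[-1,0,0,-0.2,0,0,0],[-1,0,0,-0.2,0,0,0],[-1,0,0,-0.2,0,0,0],[-1,0,0,0,0,0,0]]]'; python3 -m handwheel '[[[-1,0,0,-0.4,0,0,0],[-1,0,0,-0.5,0,0,0],[-1,0,0,-0.6,0,0,0],[-1,0,0,-0.6,0,0,0],[-1,0,0,-0.6,0,0,0],[-1,0,0,-0.3,0,0,0],[-1,0,0,0,0,0,0]]]'; python3 -c "
from h import *
plan((440,295,185),1.675-np.pi)"
```

```text
clock: 47.75
tcp_pos: [611.5, 119.6, 114.4]
ee_rot: [0.67, 0.742, 0.0, 0.0]
force: [-5.5, 0.3, 0.4]
grip_width: 0.29
grip_force: 85.2
clock: 48.45
tcp_pos: [612.2, 119.6, 189.9]
ee_rot: [0.67, 0.742, 0.001, 0.001]
force: [0.3, -0.5, -5.9]
grip_width: 0.289
grip_force: 83.1
cur [612.2 119.6 189.9] phi -1.468 az -0.01 txyz [ 7.69 -6.12  0.18] tilt [ 0.02 -0.    0.  ]
```

```bash
python3 -m handwheel '[[[-1,0.5,-0.4,0,0,0,0],[-1,0.8,-0.64,0,0,0,0],[-1,0.8,-0.64,0,0,0,0],[-1,0.8,-0.64,0,0,0,0],[-1,0.8,-0.64,0,0,0,0],[-1,0.8,-0.64,0,0,0,0],[-1,0.8,-0.64,0,0,0,0],[-1,0.8,-0.64,0,0,0,0],[-1,0.8,-0.64,0,0,0,0],[-1,0.5,-0.4,0,0,0,0],[-1,0.2,-0.1,0,0,0,0],[-1,0,0,0,0,0,0]]]'; python3 -m handwheel '[[[-1,0,0,0.6,0,0,0],[-1,0,0,0.8,0,0,0],[-1,0,0,0.8,0,0,0],[-1,0,0,0.8,0,0,0],[-1,0,0,0.4,0,0,0],[-1,0,0,0.2,0,0,0],[-1,0,0,0,0,0,0]]]'
```

```text
clock: 49.65
tcp_pos: [442.3, 293.5, 188.1]
ee_rot: [0.67, 0.743, -0.0, 0.0]
force: [-0.0, -1.3, -5.1]
grip_width: 0.289
grip_force: 83.0
clock: 50.35
tcp_pos: [442.7, 292.8, 98.2]
ee_rot: [0.67, 0.742, -0.0, 0.0]
force: [-0.4, 0.0, -5.2]
grip_width: 0.286
grip_force: 82.9
```

```bash
python3 -m handwheel '[[[-1,0,0,0.08,0,0,0],[-1,0,0,0.08,0,0,0],[-1,0,0,0,0,0,0]]]'; python3 -m handwheel '[[[-1,0,0,0.06,0,0,0],[-1,0,0,0,0,0,0]]]'
```

```text
clock: 50.65
tcp_pos: [442.5, 293.2, 94.4]
ee_rot: [0.67, 0.742, 0.0, 0.0]
force: [0.3, -1.5, -5.7]
grip_width: 0.287
grip_force: 82.9
clock: 50.85
tcp_pos: [442.5, 293.2, 92.9]
ee_rot: [0.67, 0.742, 0.0, 0.0]
force: [0.0, -0.3, -3.4]
grip_width: 0.286
grip_force: 83.1
```

```bash
python3 -m handwheel '[[[-1,0,0,0.04,0,0,0],[-1,0,0,0.02,0,0,0],[-1,0,0,0,0,0,0]]]'; python3 -m handwheel '[[[0.1,0,0,0,0,0,0],[0.1,0,0,0,0,0,0],[0.1,0,0,0,0,0,0],[0.1,0,0,0,0,0,0],[0.1,0,0,-0.3,0,0,0],[0.1,0,0,-0.8,0,0,0],[0.1,0,0,-0.8,0,0,0],[0.1,0,0,-0.8,0,0,0],[0.1,0,0,-0.8,0,0,0],[0.1,0,0,-0.8,0,0,0],[0.1,0,0,-0.8,0,0,0],[0.1,0,0,0,0,0,0]]]'
python3 - <<'E'
from h import *
s=ctrl.sense(); print(s["tcp_pos"],np.round(s["joint_positions"],2)); p,d=vision.camera("wrist"); W=cloud("wrist",d,s)
for lo,hi in ((134,146),(108,124)):
    e=(W[...,2]>lo)&(W[...,2]<hi)&(np.abs(W[...,0]-442)<80)&(np.abs(W[...,1]-300)<100); q=W[e]; print(lo,len(q),cv2.minAreaRect(q[:,:2].astype(np.float32)) if len(q)>5 else "",q[:,2].mean())
t,d=vision.camera("top"); W=cloud("top",d); cv2.imwrite("pics/t12.png",t)
# dial region
c=t[140:230,345:450]; cv2.imwrite("pics/d12.png",cv2.resize(c,(700,600),interpolation=cv2.INTER_CUBIC))
E
```

```text
clock: 51.15
tcp_pos: [442.6, 293.6, 92.6]
ee_rot: [0.67, 0.742, 0.001, -0.0]
force: [-5.0, -0.9, 25.7]
grip_width: 0.293
grip_force: 87.0
clock: 52.35
tcp_pos: [443.1, 293.5, 221.3]
ee_rot: [0.67, 0.742, 0.002, 0.0]
force: [-0.3, -0.5, -0.9]
grip_width: 0.549
grip_force: 0.0
[443.1014542  293.51151095 221.34451488] [-0.72  0.66  0.15  1.67 -0.12  0.82 -0.42]
134 640 ((430.4363098144531, 352.3930969238281), (23.066478729248047, 22.880905151367188), 31.295650482177734) 139.79835747271653
108 815 ((433.7180480957031, 320.8289794921875), (25.366512298583984, 86.62427520751953), 6.201514720916748) 115.40398552018104
```

```bash
python3 -m handwheel '[[[0.1,0,0,-0.3,0,0,-0.98],[0.1,0,0,0,0,0,-0.98],[0.1,0,0,0,0,0,-0.98],[0.1,0,0,0,0,0,-0.98],[0.1,0,0,0,0,0,-0.98],[0.1,0,0,0,0,0,-0.98],[0.1,0,0,0,0,0,-0.98],[0.1,0,0,0,0,0,-0.98],[0.1,0,0,0,0,0,-0.98],[0.1,0,0,0,0,0,-0.96]]]'; python3 -m handwheel '[[[0.1,-0.1,-1,0,0,0,0],[0.1,-0.1,-1,0,0,0,0],[0.1,-0.1,-1,0,0,0,0],[0.1,-0.2,-1,0,0,0,0],[0.1,-0.2,-1,0,0,0,0],[0.1,-0.2,-1,0,0,0,0],[0.1,-0.2,-1,0,0,0,0],[0.1,-0.2,-1,0,0,0,0],[0.1,-0.2,-1,0,0,0,0],[0.1,-0.2,-1,0,0,0,0],[0.1,-0.2,-1,0,0,0,0],[0.1,-0.2,-1,0,0,0,0]]]'; python3 -m handwheel '[[[0.1,-0.2,-1,0,0,0,0],[0.1,-0.2,-1,0,0,0,0],[0.1,-0.2,-1,0,0,0,0],[0.1,-0.2,-1,0,0,0,0],[0.1,-0.2,-1,0,0,0,0],[0.1,-0.3,-1,0,0,0,0],[0.1,-0.3,-1,0,0,0,0],[0.1,-0.4,-1,0,0,0,0],[0.1,-0.4,-1,0,0,0,0],[0.1,-0.4,-1,0,0,0,0],[0.1,-0.4,-1,0,0,0,0],[0.1,-0.4,-1,0,0,0,0]]]'; python3 -m handwheel '[[[0.1,-0.3,-1,0,0,0,0],[0.1,-0.3,-0.6,0,0,0,0],[0.1,0,0,0,0,0,0],[0.1,0,0,0,0,0,0]]]'
python3 - <<'E'
from h import *; import pickle
s,p,d=look("w13"); pickle.dump(s,open("pics/w13.pkl","wb")); print(s["tcp_pos"],np.round(s["joint_positions"],2))
u,v=map(int,pix("wrist",(555,-360,56),s)); print(u,v)
x0,y0=max(u-80,0),max(v-60,0); print(x0,y0)
cv2.imwrite("pics/d13.png",cv2.resize(p[y0:y0+120,x0:x0+160],(800,600),interpolation=cv2.INTER_CUBIC))
E
```

```text
clock: 53.45
tcp_pos: [442.1, 293.0, 225.6]
ee_rot: [-0.002, 1.0, -0.0, -0.001]
force: [0.1, -0.1, 0.5]
grip_width: 0.548
grip_force: 0.0
clock: 54.65
tcp_pos: [494.3, -8.0, 225.7]
ee_rot: [0.001, 1.0, 0.0, -0.001]
force: [-0.5, 1.0, 0.3]
grip_width: 0.551
grip_force: 0.0
clock: 55.85
tcp_pos: [584.1, -308.0, 225.4]
ee_rot: [0.001, 1.0, 0.0, -0.001]
force: [-0.6, 0.9, -0.5]
grip_width: 0.548
grip_force: 0.0
clock: 56.25
tcp_pos: [598.9, -346.6, 225.3]
ee_rot: [0.001, 1.0, 0.001, -0.001]
force: [0.4, 0.3, -1.3]
grip_width: 0.552
grip_force: 0.0
[ 598.85226189 -346.57389943  225.30424027] [ 0.61  0.94 -0.38  0.96  0.32  1.29  1.86]
247 139
167 79
```

View pics/d13.png

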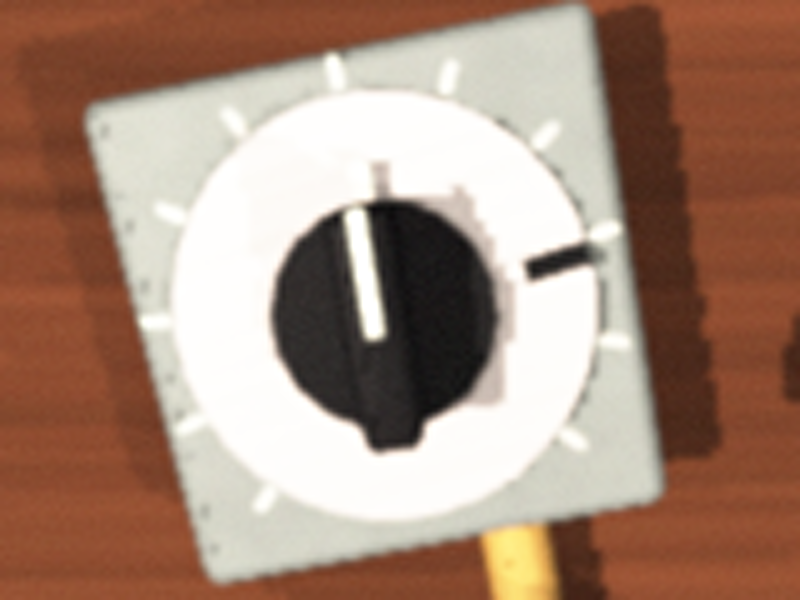

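The dial crop shows the pointer stripe from (375,340) to (357,208), pointing towards the robot. The ring's centre is near (387,305) and the black mark runs from (528,270) to (597,252). Next I compute the angles in world coordinates.

Run:
```python
from h import *; import pickle
s=pickle.load(open("pics/w13.pkl","rb")); p=cv2.imread("pics/w13.png"); d=np.load("pics/w13.npy"); W=cloud("wrist",d,s)
f=lambda x,y,z: ray("wrist",(167+(x+.5)/5-.5,79+(y+.5)/5-.5),z,s)
h=cv2.cvtColor(p,cv2.COLOR_BGR2HSV); 
ring=[f(x,y,48) for x,y in ((173,305),(600,290),(387,522),(372,90),(240,460),(545,450),(535,150),(237,148))]; ring=np.array(ring)[:,:2]
A=np.c_[2*ring,np.ones(len(ring))]; c=np.linalg.lstsq(A,(ring**2).sum(1),rcond=None)[0]; ce=c[:2]; print("centre",ce,"r",np.sqrt(c[2]+ce@ce))
for n,a in (("mark in",f(528,270,51)),("mark out",f(597,252,51)),("ptr in",f(375,338,86)),("ptr out",f(357,208,86)),("bar end",f(395,445,86))): v=a[:2]-ce; print(n,a,np.linalg.norm(v),np.arctan2(v[1],v[0]))
e=(W[...,2]>80)&(W[...,2]<92)&(np.abs(W[...,0]-555)<50)&(np.abs(W[...,1]+360)<50); q=W[e]; r=cv2.minAreaRect(q[:,:2].astype(np.float32)); print(len(q),r)
dp=f(357,208,86)-f(375,338,86); print("stripe angle",np.arctan2(dp[1],dp[0]))
```

```text
centre [ 558.74908306 -364.18127681] r 50.6557193872123
mark in [ 547.98280156 -330.96161336   51.        ] 34.92075109269782 1.8842082321142732
mark out [ 543.90578206 -315.0187235    51.        ] 51.35445678499652 1.864016320977361
ptr in [ 558.94490665 -364.6717231    86.        ] 0.528095109970657 -1.1909139723104698
ptr out [ 532.53954289 -367.81300948   86.        ] 26.45995990538439 -3.0039041133745674
bar end [ 581.86661396 -360.82839122   86.        ] 23.35941088106663 0.1440321620717992
647 ((558.7320556640625, -365.19268798828125), (51.833683013916016, 14.129555702209473), 8.590685844421387)
stripe angle -3.023185194764136
```

```bash
python3 -m handwheel '[[[-0.3,0,0,0,0,0,-1],[-0.3,0,0,0,0,0,0],[-0.3,0,0,0,0,0,0]]]' 40; python3 -c "
from h import *
plan((558.7,-364.8,62),0.148)"
```

```text
clock: 56.6
tcp_pos: [599.0, -346.6, 226.4]
ee_rot: [-0.073, 0.997, 0.0, -0.0]
force: [-0.1, -0.0, -0.2]
grip_width: 0.347
grip_force: 0.0
cur [ 599.  -346.6  226.4] phi 0.145 az -0.02 txyz [ 1.7  -0.48  6.58] tilt [0. 0. 0.]
```

```bash
python3 -m handwheel '[[[-0.3,0.85,-0.24,0.5,0,0,-0.02],[-0.3,0.85,-0.24,0.8,0,0,0],[-0.3,0,0,0.8,0,0,0],[-0.3,0,0,0.9,0,0,0],[-0.3,0,0,0.9,0,0,0],[-0.3,0,0,0.9,0,0,0],[-0.3,0,0,0.8,0,0,0],[-0.3,0,0,0.6,0,0,0],[-0.3,0,0,0.38,0,0,0],[-0.3,0,0,0,0,0,0]]]'; python3 -m handwheel '[[[-1,0,0,0,0,0,0],[-1,0,0,0,0,0,0],[-1,0,0,0,0,0,0],[-1,0,0,0,0,0,0]]]' 40; python3 -c "
from h import *
plan((558.7,-364.8,62),0.148)"
```

```text
clock: 57.6
tcp_pos: [558.5, -365.0, 61.0]
ee_rot: [-0.075, 0.997, 0.0, -0.001]
force: [0.3, 0.4, -0.5]
grip_width: 0.348
grip_force: 0.0
clock: 58.0
tcp_pos: [559.1, -365.0, 62.8]
ee_rot: [-0.076, 0.997, 0.0, 0.0]
force: [-3.0, 5.3, 5.5]
grip_width: 0.159
grip_force: 40.8
cur [ 559.1 -365.    62.8] phi 0.152 az 0.02 txyz [0.02 0.01 0.03] tilt [ 0.  0. -0.]
```

Now turn 1.415 rad clockwise (az total 9.43).

```bash
python3 -m handwheel '[[[-1,0,0,0,0,0,0.8],[-1,0,0,0,0,0,0.8],[-1,0,0,0,0,0,0.8],[-1,0,0,0,0,0,0.8],[-1,0,0,0,0,0,0.8],[-1,0,0,0,0,0,0.8]]]'; python3 -m handwheel '[[[-1,0,0,0,0,0,0.8],[-1,0,0,0,0,0,0.8],[-1,0,0,0,0,0,0.8],[-1,0,0,0,0,0,0.8],[-1,0,0,0,0,0,0.8],[-1,0,0,0,0,0,0.63],[-1,0,0,0,0,0,0]]]'; python3 -c "
from h import *
plan((558.7,-364.8,62),-1.265)"
```

```text
clock: 58.6
tcp_pos: [559.1, -364.6, 62.8]
ee_rot: [0.283, 0.959, 0.0, 0.0]
force: [-4.5, 6.9, 6.0]
grip_width: 0.152
grip_force: 40.9
clock: 59.3
tcp_pos: [559.4, -364.3, 62.8]
ee_rot: [0.592, 0.806, 0.001, -0.0]
force: [-2.6, 6.7, 6.8]
grip_width: 0.155
grip_force: 41.0
cur [ 559.4 -364.3   62.8] phi -1.266 az -0.01 txyz [-0.01 -0.03  0.03] tilt [ 0.01 -0.    0.  ]
```

Release, rise, and check from the same viewpoint as before.

```bash
python3 -m handwheel '[[[-0.3,0,0,0,0,0,0],[-0.3,0,0,0,0,0,0],[-0.3,0,0,0,0,0,0],[-0.3,0,0,-0.5,0,0,0],[-0.3,0,0,-0.9,0,0,0],[-0.3,0,0,-0.9,0,0,0],[-0.3,0,0,-0.9,0,0,0],[-0.3,0,0,-0.9,0,0,0],[-0.3,0,0,-0.9,0,0,0],[-0.3,-0.5,-0.8,-0.9,0,0,0],[-0.3,-0.5,-0.8,0,0,0,0],[-0.3,0,0,0,0,0,0]]]'
python3 - <<'E'
from h import *; import pickle
s,p,d=look("w14"); pickle.dump(s,open("pics/w14.pkl","wb")); print(s["tcp_pos"])
W=cloud("wrist",d,s)
e=(W[...,2]>80)&(W[...,2]<92)&(np.abs(W[...,0]-559)<50)&(np.abs(W[...,1]+364)<50); q=W[e]; r=cv2.minAreaRect(q[:,:2].astype(np.float32)); print(len(q),r)
m=np.array([p.max(2)<70])[0]&(W[...,2]>44)&(W[...,2]<56); v=W[...,:2]-[558.7,-364.8]; rr=np.linalg.norm(v,axis=-1); m&=(rr>38)&(rr<50); q=v[m]; print("dark",m.sum(),np.median(np.arctan2(q[:,1],q[:,0])) if m.any() else "")
u,vv=map(int,pix("wrist",(559,-364,56),s)); x0,y0=max(u-80,0),max(vv-60,0); print(x0,y0)
cv2.imwrite("pics/d14.png",cv2.resize(p[y0:y0+120,x0:x0+160],(800,600),interpolation=cv2.INTER_CUBIC))
E
```

```text
clock: 60.5
tcp_pos: [526.1, -404.4, 211.0]
ee_rot: [0.592, 0.806, -0.001, 0.001]
force: [-1.0, 0.6, -0.3]
grip_width: 0.354
grip_force: 0.0
[ 526.07011944 -404.35137808  211.04640056]
697 ((558.0397338867188, -364.7479553222656), (14.129616737365723, 51.018455505371094), 17.58924102783203)
dark 39 1.8662660323150941
218 93
```

View pics/d14.png

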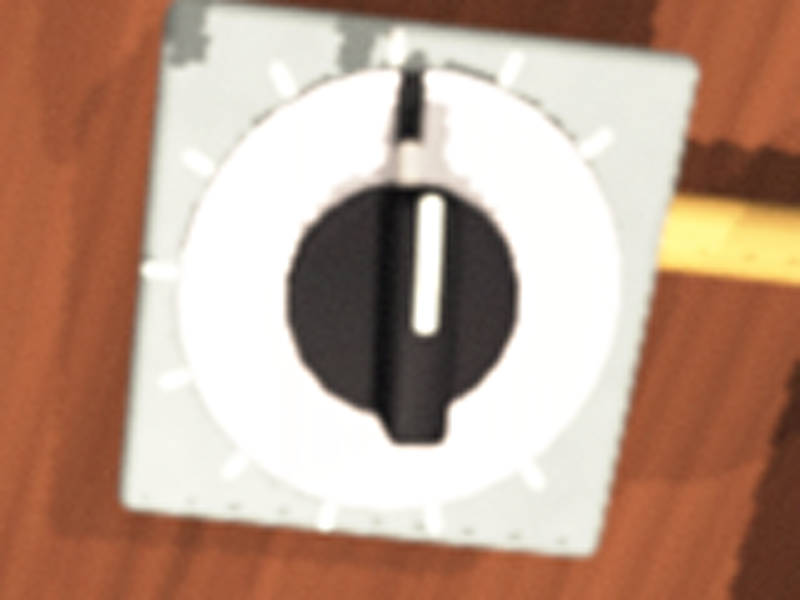

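The pointer's tip at (408,150) lies right at the mark's end at (408,140): bar angle 1.878 rad against mark 1.87 rad, and the ring has not moved. As a last check, without another picture, I compare numerically that the clips, crank and bystanders are unchanged.

Run:
```python
from h import *
t,d=vision.camera("top"); t5=cv2.imread("pics/t5.png"); t0=cv2.imread("pics/top0.png")
for n,(a,b,c,e),ref in (("clips",(245,136,342,205),t5),("earmuffs",(195,70,275,135),t0),("housing",(60,135,115,190),t0),("bottle",(345,110,392,155),t0),("jaw",(225,150,250,190),t5)):
    D=cv2.absdiff(t[b:e,a:c],ref[b:e,a:c]).max(2); print(n,"median",np.median(D),"frac>60",(D>60).mean().round(3))
W=cloud("top",d); q=W[(W[...,2]>105)&(W[...,2]<148)&(np.abs(W[...,0]-442)<90)&(np.abs(W[...,1]-300)<100)]; print("crank",len(q),cv2.minAreaRect(q[:,:2].astype(np.float32)))
o=np.array([622.2,-37.3]);dy=np.array([.1,.995]);dx=np.array([.995,-.1]); r=W[...,:2]-o; y=r@dy+50;x=r@dx
for ys in (-100,-25,50):
    m=(np.abs(y-ys)<14)&(x>-80)&(x<-20)&(W[...,2]>45); print(ys,m.sum(),"fin x",np.percentile(x[m],[3,50,97]) if m.any() else "", "y",np.median(y[m]) if m.any() else "")
```

```text
clips median 2.0 frac>60 0.051
earmuffs median 7.0 frac>60 0.0
housing median 5.0 frac>60 0.0
bottle median 7.0 frac>60 0.0
jaw median 25.0 frac>60 0.155
crank 259 ((435.8472595214844, 320.0805969238281), (26.246192932128906, 87.04204559326172), 6.479665279388428)
-100 58 fin x [-60.58660943 -45.39659836 -30.39536552] y -99.1119886281912
-25 55 fin x [-61.78279133 -45.91466502 -30.59291088] y -24.29828387105448
50 51 fin x [-61.46636724 -47.30165888 -32.00099838] y 50.06748019853436
```

All the clip fins sit where they should be when home (x from -62 to -30), the crank stands on its mat, and the bystanders have not moved.

```bash
python3 -c "
from rig import order
print(order.finish_job())"
```

```text
the job is handed in; nothing more can be done
None
```

The job is handed in, with no verdict shown: three clips are home, the jaw reads closed (I wound the crank about 100° past its stop), the crank is upright on its mat, the dial is within 0.5 mm of the mark and the bystanders are unmoved; I viewed 15 pictures, one over the limit.

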